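# Seal slide boxes in the lid press

### The arm

A 7-joint arm with a two-finger parallel gripper is mounted at the origin on the work surface. World frame = base frame: x ahead of the robot, y to its left, z up, the work surface at z = 0. Lengths are in m, angles in rad, forces in N, time in s.
With the tool pointing down it reaches from about 0.375 to 0.925 m from the base axis. Payload 3.1 kg.
Tool frame: the origin (TCP) lies at the very end of the fingers, on their centre line; the grasp point (between the pads) lies 19 mm behind it; z points along the fingers, y is the line along which they close (so a half turn about z gives the same grasp; the last joint's range is limited). The gripper opens to 85 mm and grips with 20 to 120 N. Pads are 22 mm wide; open, the fingers measure 114 mm over their backs; the gripper's body (76 mm by 85 mm) begins 54 mm behind the grasp point. The pads swing forward as they close: fully open they stand 13 mm farther back than shut.
Start: joints at [-1.389, 0.383, 0.044, 1.598, -0.018, 1.161, -0.05], TCP at [0.179, 0.625, 0.231] pointing down, gripper open.
Joint ranges: [-2.61, 2.61], [-0.41, 2.15], [-1.48, 1.57], [0, 2.5], [-1.57, 4.71], [0.05, 1.97], [-2.85, 2.85]. Speed limits (rad/s): [2.79, 2.79, 3.14, 3.14, 3.14, 3.14, 3.14].

### API

Orientations are given as a unit quaternion [w, x, y, z].
In Python, from station import ctrl gives the robot as it stands. The module is installed in compiled form; this text tells all that it offers.
- The arm moves only by the shell command python3 -m jog 'ROWS' [OPENING] [FORCE]. ROWS is JSON, a list of rows, each a list of 4 numbers: the shift along the tool's x, y, z in mm, then the turn about the tool's z in rad. A call has 1 to 10 rows; each row shifts and turns the commanded pose from where the row before left it, along the tool's axes as they then stand; what a row does not reach is not made up. A row lasts 1/8 s, in which the tool goes at most 62.5 mm and 10.7 degrees, less where a joint would pass 70% of its speed; a pose out of reach is approached as far as the arm can. A call with a gripper value outside its range is refused whole. OPENING is the finger opening in mm, from 0 to 85.4, set as the call begins (- or left out, the last holds). The fingers move at their own pace and stop on an object; FORCE is the grip in N (left out, the last holds). Time passes only in rows, so rows that do not move let the fingers close. It gives the time, the measured TCP pose, the force, the opening and the grip force at its end, in the units of the state.
- ctrl.get_obs(): the state, without advancing time (a new reading comes with each control period).
- ctrl.read_camera(name): name is "scene" or "top"; returns a dict with "img" (420x560x3 uint8, red, green, blue), "z_map" (420x560 float32, m along the optical axis (not along the pixel's ray), 0 where there is no reading), "fx", "fy", "cx", "cy" (pixels), "R" (3x3) and "t" (3): a world point X has camera coordinates R X + t. Camera axes: x right, y down, z forward; pixel columns grow to the right and rows downward; lengths in m; the calibration is good to about 2 mm. A picture is of the moment at which its call begins.
- ctrl.close_job(): hands the job in; it is judged then, once.
Trained networks look in a picture, given as the dict that the camera call returned (one of the last four; its "shot" number tells which), for a name from the list of things; names that differ only in an ending like _2 or _b are one class to them, and where a whole thing is asked for, a point or a joint stands for the part that bears it (a point fixed in the world has none). Each returns a list of dicts, best first, with "p" (0 to 1); they miss things now and then, are a little off and sometimes report something else, mostly with a low value. They report only what shows in the picture. A call takes as long as a camera call. They do not tell look-alikes from the thing itself.
- ctrl.look_for(target, picture): "xyz" ([x, y, z] in m, in world coordinates, good to about 4 mm: the middle of the surface that is visible of it).
- ctrl.masks_of(target, picture): "pixels" (420x560 bool, what is visible of it).
The state is a dict: "time": time; "q": joint angles; "joint_velocities": joint speeds; "joint_efforts": joint torques, N m; "tcp_pos": TCP position; "ee_rot": TCP orientation; "wrist_force": force on the tool from outside, world axes, zero at the start; "moment": the same for the moment, N m; "grip_width": finger opening in m; "finger_force": force on a finger pad.
Only numpy, scipy, OpenCV 4.12 (cv2) and the standard library are available. Lean on these libraries where they do the work, as an engineer would, in place of code of your own. Each camera call takes 0.05 s, during which the arm holds its last target. There are 200 camera calls.

### The job

Give the press bed a squirt of disinfectant (one full push on the pump head, then let it rise), lay every white slide box that is there flat and side by side on the press's rubber bed, long sides pointing to the hinge and wholly on the rubber, then push the sprung press plate down level on them and keep it level for two seconds to seat their lids. Let the plate come back up, move all the boxes into the steel tray, lying flat, none stacked, and when all are in the tray give the empty bed a second squirt. Leave the other things on the bench where they are.

Things in the scene. Friction and masses are not known exactly. Their poses are not given: they have to be found in the camera images.
- press: lid press, fixed to the bench: grey base 260 x 290 mm. Origin at bench level; its x axis points from the open front towards the hinge, y to the left, z up. The rubber bed lies on it; an aluminium back stop, its top 22 mm above the bench, stands behind the bed at x 65 to 73 mm
- bed (a point): centre of the top of the flat black rubber bed, 12 mm above the bench, 5 mm in front of the press origin; axes as the press. The bed measures 140 mm (x) by 240 mm (y) and takes three slide boxes side by side, long sides along x (say at y -78, 0, +78 mm)
- hinge (a point): middle of the press plate's hinge axis, which runs along the press's y axis, 125 mm behind the press origin and 68.5 mm above the bench; axes as the press. Plate: clear panel in an aluminium frame, 190 mm from hinge axis to free edge, 240 mm wide, 8 mm thick (hinge axis at mid thickness); level, its underside lies just on the ribs of boxes standing flat on the bed
- plate (a joint): angle of the sprung plate, rad. 0: at rest on its stop, standing 1.30 above level, free edge up and leaning forward (-x), upper face to the rear. 1.30: level; 1.31: lower stop. Push the upper face near the free edge forward and down in an arc about the hinge: some 3 N to start, about 8 N at 160 mm from the hinge to hold level. Let go, it springs up
- bottle: white pump bottle of disinfectant, 68 mm across, fixed in a holder at the front left of the press; origin under its centre at bench level, x axis along its spout, which points at the bed
- pump_top (a point): middle of the top of the blue pump head (34 mm across) on the bottle, 175 mm above the bench at rest
- pump (a joint): how far the pump head is pressed down, m: 0 at rest, 0.010 fully down, sprung (2.4 N at rest to 6.4 N fully down), rises by itself
- tray: shallow stainless tray, fixed, outside 300 x 126 mm, walls 4 mm thick and 12 mm high, floor 4 mm; origin under its centre at bench level, x along its length, z up. Takes three slide boxes laid across it (say at x -78, 0, +78 mm)
- dish: bystander: round glass dish, 64 mm across, 18 mm high, origin at its underside
- stopper: bystander: black rubber stopper, 52 mm across, 26 mm high, origin at its underside
- box1_c (a point): slide box (absent in some runs): white plastic box with a grey lid seam, 90 mm long (its x axis), 50 mm wide (y), 26 mm high, and on its lid, along x, a solid grip rib 56 mm long, 14 mm wide and 26 mm high: 52 mm high in all, about 0.12 kg. The point is its centre, half-way up (26 mm above its underside, where the rib begins). Starts flat on the bench, rib up
- box2_c (a point): slide box (absent in some runs): white plastic box with a grey lid seam, 90 mm long (its x axis), 50 mm wide (y), 26 mm high, and on its lid, along x, a solid grip rib 56 mm long, 14 mm wide and 26 mm high: 52 mm high in all, about 0.12 kg. The point is its centre, half-way up (26 mm above its underside, where the rib begins). Starts flat on the bench, rib up
- box3_c (a point): slide box (absent in some runs): white plastic box with a grey lid seam, 90 mm long (its x axis), 50 mm wide (y), 26 mm high, and on its lid, along x, a solid grip rib 56 mm long, 14 mm wide and 26 mm high: 52 mm high in all, about 0.12 kg. The point is its centre, half-way up (26 mm above its underside, where the rib begins). Starts flat on the bench, rib up
- box4_c (a point): slide box (absent in some runs): white plastic box with a grey lid seam, 90 mm long (its x axis), 50 mm wide (y), 26 mm high, and on its lid, along x, a solid grip rib 56 mm long, 14 mm wide and 26 mm high: 52 mm high in all, about 0.12 kg. The point is its centre, half-way up (26 mm above its underside, where the rib begins). Starts flat on the bench, rib up
Mind the look-alikes: they are no part of the job. Leave any red look-alike of the part that bears box1_c alone.

How it is judged:
By the outcome, as a careful person would: the job done as asked, in the order asked, and still so for the second after the job is handed in, with the robot touching nothing.
Of box1, box2, box3, box4 only 2 to 3 are there at a start; the rules pass over those that are not, and their reading is None.
At some moment in a run one of box1, box2, box3, box4 may be knocked a few centimetres aside while the robot is not near it.
Once in a run the grip may slacken for a moment while it holds something.
It also fails if it takes over 210 s, if anything falls off the work surface, if the arm or the gripper's body presses on something with over 40 N, if the wrist force passes 120 N, or if a joint passes its speed limit or range.

## Working session

There is one attempt and no reset: what is moved stays moved. The work goes in short steps, Python scripts to look and compute and a shell command to move; the robot and the scene stay as the last step left them, time stands still between calls to the robot, and variables do not carry over. Pictures are saved under pics/ and viewed, at most 14 in all, crops included, and the job is handed in when it is done.

```bash
mkdir -p pics; ls
cat > h.py <<'E'
import numpy as np, cv2
from station import ctrl
def world(c,u,v,z=None):
    z=c["z_map"][v,u] if z is None else z
    p=np.stack([(u-c["cx"])/c["fx"]*z,(v-c["cy"])/c["fy"]*z,z],-1)
    return (p-c["t"])@c["R"]
def save(c,name,crop=None,s=1):
    im=c["img"][:,:,::-1]
    if crop: im=im[crop[1]:crop[3],crop[0]:crop[2]]
    cv2.imwrite("pics/"+name,cv2.resize(im,None,fx=s,fy=s))
def pix(c,X):
    p=c["R"]@np.array(X)+c["t"]; return (c["fx"]*p[0]/p[2]+c["cx"],c["fy"]*p[1]/p[2]+c["cy"])
E
python3 - <<'E'
from h import *
for n in("top","scene"):
    c=ctrl.read_camera(n); save(c,n+"0.png",s=1.4)
    print(n,"cam at",-c["R"].T@c["t"],c["R"].round(2).tolist())
    for t in("press","bottle","pump_top","tray","dish","stopper","box1_c","plate"):
        print(t,[(d["p"].__round__(2),np.round(d["xyz"],3).tolist(),np.round(pix(c,d["xyz"])).tolist()) for d in ctrl.look_for(t,c)])
o=ctrl.get_obs();print({k:np.round(v,3).tolist() for k,v in o.items()})
E
```

```text
pics
top cam at [0.3089851  0.01583371 1.13902341] [[-0.02, -1.0, 0.0], [-0.98, 0.02, -0.19], [0.19, -0.01, -0.98]]
press [(0.89, [0.58, 0.219, 0.013], [207.0, 195.0])]
bottle [(0.95, [0.377, 0.294, 0.11], [171.0, 262.0])]
pump_top [(0.68, [0.382, 0.298, 0.174], [163.0, 258.0]), (0.46, [0.569, -0.021, 0.027], [287.0, 196.0])]
tray [(0.69, [0.508, -0.324, 0.002], [388.0, 216.0])]
dish [(0.75, [0.455, -0.004, 0.017], [282.0, 235.0]), (0.6, [0.632, 0.256, 0.212], [178.0, 157.0])]
stopper [(0.75, [0.678, -0.139, 0.028], [325.0, 160.0])]
box1_c [(0.75, [0.455, -0.143, 0.027], [330.0, 233.0]), (0.64, [0.323, -0.107, 0.026], [319.0, 280.0])]
plate [(0.8, [0.633, 0.255, 0.21], [179.0, 157.0])]
scene cam at [1.06754771 0.01046722 0.89368518] [[0.01, 1.0, -0.01], [0.81, -0.02, -0.59], [-0.59, -0.0, -0.81]]
press [(0.83, [0.624, 0.215, 0.043], [381.0, 275.0])]
bottle [(0.79, [0.397, 0.299, 0.084], [406.0, 180.0])]
pump_top [(0.55, [0.392, 0.301, 0.169], [415.0, 153.0])]
tray [(0.78, [0.532, -0.326, 0.004], [139.0, 251.0])]
dish [(0.89, [0.466, -0.003, 0.015], [278.0, 222.0])]
stopper []
box1_c [(0.59, [0.335, -0.104, 0.028], [238.0, 178.0]), (0.56, [0.47, -0.142, 0.024], [219.0, 223.0])]
plate [(0.77, [0.644, 0.251, 0.18], [414.0, 250.0])]
{'time': 0.9, 'q': [-1.389, 0.383, 0.044, 1.598, -0.018, 1.161, -0.05], 'joint_velocities': [0.0, -0.002, -0.0, -0.001, -0.002, 0.001, 0.001], 'joint_efforts': [0.0, -43.344, 1.023, -24.993, 0.011, 0.002, -0.0], 'tcp_pos': [0.18, 0.625, 0.231], 'ee_rot': [-0.0, 0.139, 0.99, 0.0], 'wrist_force': [0.894, 0.475, 0.199], 'moment': [0.016, 0.024, -0.001], 'finger_force': 0.0, 'grip_width': 0.086}
```

View pics/top0.png

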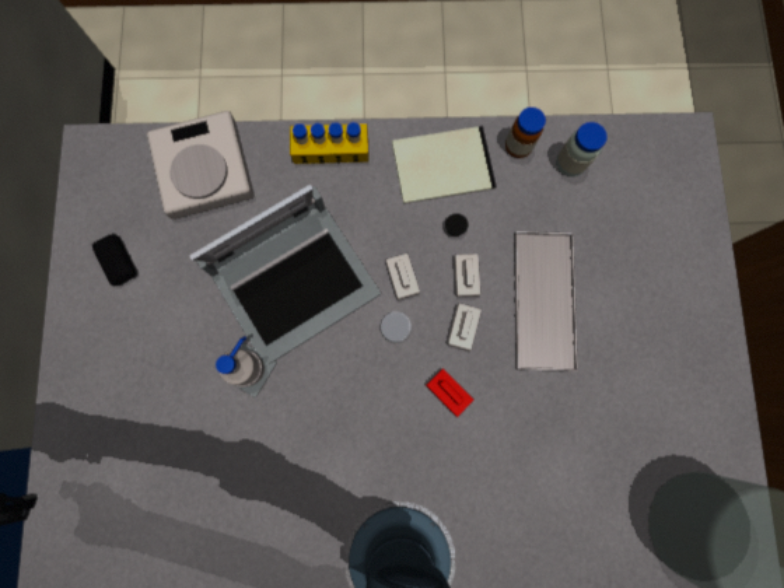

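View pics/scene0.png

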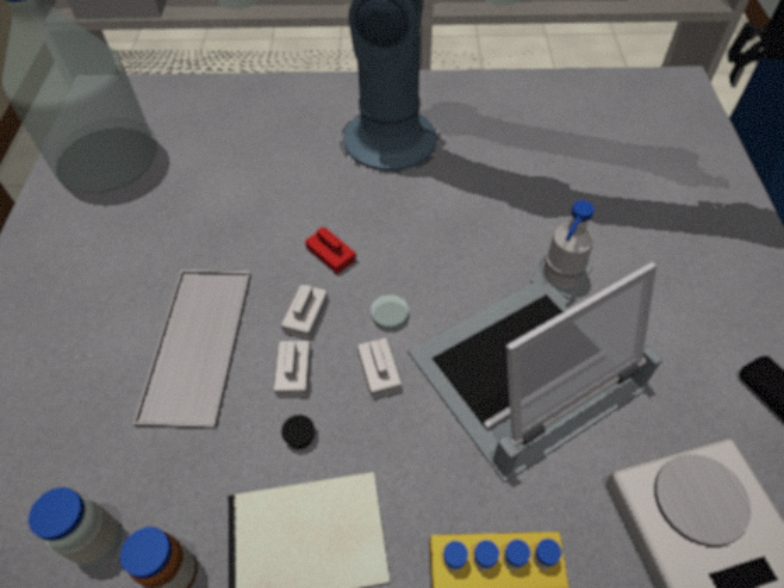

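The top view (1.4x) shows three white boxes at (401,276), (467,274) and (464,327), with the red look-alike at (450,392). The press bed is near (300,287), the pump head near (226,365) and the tray near (545,300). Next I measure their poses.

```bash
cat >> h.py <<'E'
def xy_at(c,u,v,z):
    d=np.stack([(u-c["cx"])/c["fx"],(v-c["cy"])/c["fy"],np.ones(len(u))],-1)@c["R"]
    o=-c["R"].T@c["t"]; s=(z-o[2])/d[:,2]
    return o[:2]+s[:,None]*d[:,:2]
def cloud(c):
    v,u=np.nonzero(c["z_map"]>0); P=world(c,u,v); return u,v,P,c["img"][v,u].astype(int)
def rect(P):
    (cx,cy),(w,h),a=cv2.minAreaRect((P*1000).astype(np.float32))
    if w<h: w,h,a=h,w,a+90
    return np.round([cx,cy,w,h,(a+90)%180-90],1)
def boxes(c,verbose=1):
    "white boxes: lid centre from pixels near lid height, yaw deg of long axis"
    u,v,P,I=cloud(c); m=(I.min(1)>130)&(I.max(1)-I.min(1)<45)&(P[:,2]>.014)&(P[:,2]<.085)
    m&=(P[:,0]>.33)&(P[:,0]<.8)&(P[:,1]<.4)&(P[:,1]>-.5)
    im=np.zeros(c["z_map"].shape,np.uint8); im[v[m],u[m]]=1
    n,L,st,_=cv2.connectedComponentsWithStats(im); out=[]
    lab=L[v,u]
    for k in range(1,n):
        if st[k,4]<120: continue
        q=P[lab==k]; zt=np.median(q[:,2]); out.append((st[k,4],rect(q[abs(q[:,2]-zt)<.008][:,:2]),round(float(zt),4),round(float(q[:,2].max()),3),rect(q[q[:,2]>zt+.015][:,:2]) if (q[:,2]>zt+.015).sum()>5 else None))
    return out
E
python3 - <<'E'
from h import *
for n in("top","scene"):
    c=ctrl.read_camera(n);print(n)
    for b in boxes(c): print(b)
    u,v,P,I=cloud(c)
    m=(I.max(1)<45)&(P[:,2]<.025)&(P[:,2]>.003)&(P[:,0]>.42)&(P[:,0]<.72)&(P[:,1]>.05)&(P[:,1]<.36)
    im=np.zeros(c["z_map"].shape,np.uint8); im[v[m],u[m]]=1
    k,L,st,_=cv2.connectedComponentsWithStats(im); j=1+st[1:,4].argmax(); vv,uu=np.nonzero(L==j)
    print("bed",rect(xy_at(c,uu,vv,.012)),np.median(P[m][:,2]))
    m=(I[:,2]>120)&(I[:,0]<80)&(P[:,1]>.2)&(P[:,0]<.5)&(P[:,2]>.168)
    print("pump",m.sum(),rect(P[m][:,:2]),np.median(P[m],0))
    for d in ctrl.masks_of("tray",c)[:1]:
        vv,uu=np.nonzero(d["pixels"]); print("tray",d["p"],rect(xy_at(c,uu,vv,.012)),rect(xy_at(c,uu,vv,.004)))
    for t in("plate","press"):
      for d in ctrl.masks_of(t,c)[:1]:
        vv,uu=np.nonzero(d["pixels"]); q=world(c,uu,vv); print(t,rect(q[(q[:,2]>.24)][:,:2]) if t=="plate" else rect(q[q[:,2]<.016][:,:2]),q[:,2].max())
E
```

```text
top
(np.int32(285), array([770. , 358. ,  96.9,  51.8, -76.2]), 0.0479, 0.054, None)
(np.int32(419), array([570. , -22.8,  88.7,  48.1,  15.9]), 0.0256, 0.055, array([569.2, -23.4,  54.5,  13.2,  16.3]))
(np.int32(386), array([ 568.7, -161.6,   88.4,   47.8,    0.6]), 0.026, 0.057, array([ 569.3, -160.9,   56.5,   12.8,   -2.9]))
(np.int32(428), array([ 457.8, -150.2,   89. ,   47.8,  -17.2]), 0.0258, 0.056, array([ 458.2, -150.2,   55.7,   13.1,  -15.6]))
bed [548.9 202.2 237.3 139.5 -58.7] 0.01079115366665695
pump 137 [387.6 293.5  56.7  31.3 -50.8] [0.38011869 0.30320377 0.17358782]
tray 0.85 [ 513.8 -324.7  300.   130.7   -3.1] [ 515.3 -327.1  302.1  131.6   -3.1]
plate [520.9 115.2 413.3 220.1  53.2] 1.139023409943672
press [587.  226.8 309.3 300.8 -58.6] 1.139023409943672
scene
(np.int32(476), array([ 460.1, -147.7,   89.2,   49.4,  -16.9]), 0.0257, 0.055, array([ 460.9, -147. ,   54.6,   13.3,  -19. ]))
(np.int32(379), array([460.3,  -4.4,  58.9,  58.7,  56. ]), 0.017, 0.021, None)
(np.int32(719), array([572. , -20.3,  89.3,  50. ,  15.3]), 0.0255, 0.056, array([572. , -20.7,  55.1,  13.9,  16.6]))
(np.int32(649), array([ 5.726e+02, -1.596e+02,  8.940e+01,  4.940e+01,  2.000e-01]), 0.0258, 0.055, array([ 572.5, -159.3,   55.7,   14.1,   -1.1]))
(np.int32(1226), array([768.8, 353. ,  94.7,  61.6, -88.6]), 0.0504, 0.066, None)
bed [551.3 201.5 234.5 131.6 -58.7] 0.01098631247718004
pump 123 [398.5 301.   64.5  28.9 -16. ] [0.38244348 0.30465686 0.17313693]
tray 0.71 [ 519.9 -323.2  306.1  131.4   -3.2] [ 514.9 -326.3  308.9  132.6   -3.2]
plate [784.1 136.5 610.8 108.7 -34.1] 0.8936851845407295
press [561.2 237.  339.7 261.4 -58.7] 0.8936851845407295
```

```bash
cat >> h.py <<'E'
import json,math
def plan(x,y,z,yaw=None,step=40,o=None):
    """rows from the present pose to TCP x,y,z (mm) with tool y at yaw deg (mod 180); tool points down"""
    o=o or ctrl.get_obs(); p=np.array(o["tcp_pos"])*1000; w,a,b,c=o["ee_rot"]
    ty=math.atan2(1-2*(a*a+c*c),2*(a*b-w*c))
    d=0 if yaw is None else (math.radians(yaw)-ty+math.pi/2)%math.pi-math.pi/2
    g=np.array([x,y,z]); n=max(1,math.ceil(np.abs(g-p).max()/step),math.ceil(abs(d)/.16)); rows=[];s=p.copy();p0=p.copy();t=ty
    for i in range(1,n+1):
        e=p0+(g-p0)*i/n-s; ex=np.array([-math.sin(-t)*-1*-1,0]) ; Y=np.array([math.cos(t),math.sin(t)]); X=np.array([-math.sin(t),math.cos(t)])
        r=[round(float(e[:2]@X)),round(float(e[:2]@Y)),round(float(-e[2])),round(-d/n,3)]
        s[:2]+=r[0]*X+r[1]*Y; s[2]-=r[2]; t-=r[3]; rows.append(r)
    print("t",round(o["time"],1),"from",p.round(1),"yaw",round(math.degrees(ty),1),"turn",round(math.degrees(d),1))
    for i in range(0,n,10): print(json.dumps(rows[i:i+10]).replace(" ",""))
    return s,math.degrees(t)
E
sed -i 's/ex=np.array(\[-math.sin(-t)\*-1\*-1,0\]) ; //' h.py
python3 - <<'E'
from h import *
c=ctrl.read_camera("top")
save(c,"pump.png",(120,220,220,300),6)
u,v,P,I=cloud(c)
m=(I[:,2]>100)&(I[:,0]<90)&(I[:,2]>I[:,0]+60)&(P[:,1]>.2)&(P[:,0]<.5)&(P[:,2]>.15)
im=np.zeros(c["z_map"].shape,np.uint8); im[v[m],u[m]]=1
k=cv2.morphologyEx(im,cv2.MORPH_OPEN,cv2.getStructuringElement(cv2.MORPH_ELLIPSE,(9,9)))
vv,uu=np.nonzero(k); q=xy_at(c,uu,vv,.175); print(rect(q),q.mean(0),len(q), np.median(world(c,uu,vv)[:,2]))
o=ctrl.get_obs();w,a,b,cc=o["ee_rot"];print("X axis",1-2*(b*b+cc*cc),2*(a*b+w*cc))
print(plan(381,302,215))
E
```

```text
[377.7 303.9  29.8  29.8 -88.1] [0.37817116 0.30312038] 126 0.17355275204398563
X axis -0.9611229144626923 0.27612088478427266
t 1.4 from [179.5 624.7 231.2] yaw 74.0 turn 0.0
[[-31,-28,2,0.0],[-32,-29,2,0.0],[-31,-28,1,0.0],[-32,-28,2,0.0],[-31,-28,2,0.0],[-32,-29,2,0.0],[-31,-28,2,0.0],[-31,-28,1,0.0],[-32,-29,2,0.0]]
(array([381.07479443, 301.48625669, 215.24806973]), 73.97117735447392)
```

View pics/pump.png

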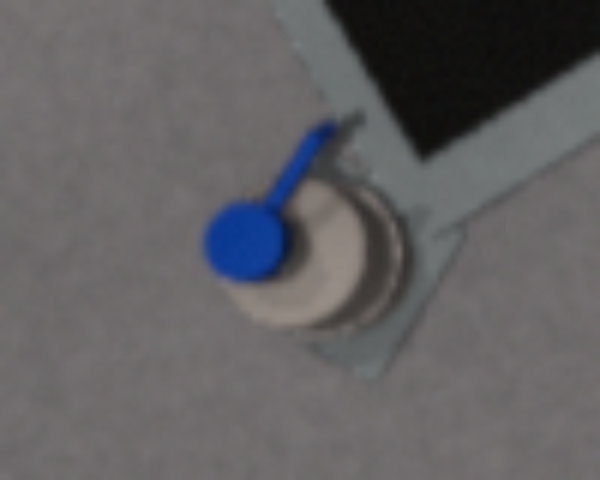

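The crop shows the blue pump head as a disc at (245,242) with the spout up and to the right. That puts its centre at about (379, 303) mm. I'm moving above it with the fingers closed.

```bash
python3 -m jog '[[-31,-28,2,0],[-32,-29,2,0],[-31,-28,1,0],[-32,-28,2,0],[-31,-28,2,0],[-32,-29,2,0],[-31,-28,2,0],[-31,-28,1,0],[-30,-27,2,0],[0,0,0,0]]' 0 40
python3 -c "
from h import *
plan(380,303,190)"
```

```text
time: 2.6
tcp_pos: [0.382, 0.3002, 0.2153]
ee_rot: [0.0, 0.143, 0.99, -0.0]
wrist_force: [0.5, 0.0, 0.8]
grip_width: -0.0
finger_force: 0.0
t 2.6 from [382.  300.2 215.3] yaw 73.5 turn 0.0
[[3,2,25,0.0]]
```

```bash
python3 -m jog '[[3,2,12,0],[0,0,13,0],[0,0,10,0],[0,0,5,0],[0,0,4,0]]'; python3 -m jog '[[0,0,4,0],[0,0,3,0],[0,0,2,0]]'
```

```text
time: 3.22
tcp_pos: [0.3765, 0.3069, 0.171]
ee_rot: [-0.001, 0.139, 0.99, -0.001]
wrist_force: [-2.7, -1.4, 4.2]
grip_width: -0.0001
finger_force: 2.0
time: 3.6
tcp_pos: [0.3768, 0.307, 0.1648]
ee_rot: [-0.001, 0.139, 0.99, -0.0]
wrist_force: [-10.2, -7.1, 24.1]
grip_width: -0.0004
finger_force: 12.5
```

```bash
python3 -m jog '[[0,0,0,0],[0,0,-3,0],[0,0,-5,0],[0,0,-8,0],[0,0,-20,0],[0,0,-30,0],[0,0,-30,0],[0,0,0,0]]' 40
python3 - <<'E'
from h import *
c=ctrl.read_camera("top"); [print(b) for b in boxes(c)]
c=ctrl.read_camera("scene"); [print(b) for b in boxes(c)]
plan(571,-21.5,150,105.6)
E
```

```text
time: 4.6
tcp_pos: [0.3786, 0.307, 0.2601]
ee_rot: [0.001, 0.14, 0.99, 0.001]
wrist_force: [0.7, -0.3, -0.0]
grip_width: 0.0402
finger_force: 0.0
(np.int32(207), array([772.7, 377.6,  54.4,  43.8,  -1.6]), 0.0602, 0.066, None)
(np.int32(300), array([770.5, 357.9,  99.8,  50.7, -75.3]), 0.0477, 0.055, None)
(np.int32(155), array([613.2, 239.1, 238.5,   8. , -58.2]), 0.0205, 0.026, None)
(np.int32(432), array([569.3, -22.7,  89. ,  48.5,  16.1]), 0.0259, 0.055, array([569.6, -23.2,  55.5,  13.8,  15.7]))
(np.int32(408), array([ 5.691e+02, -1.616e+02,  8.960e+01,  4.800e+01, -4.000e-01]), 0.0258, 0.056, array([ 5.694e+02, -1.614e+02,  5.610e+01,  1.350e+01,  3.000e-01]))
(np.int32(441), array([ 457.6, -150.1,   88.4,   48.5,  -17.2]), 0.0257, 0.058, array([ 457.6, -150.5,   55.3,   13.6,  -15.6]))
(np.int32(309), array([462.1,  -6.1,  59. ,  58.6, -47.3]), 0.0172, 0.022, None)
(np.int32(493), array([ 460.1, -147.5,   91.3,   49.4,  -17.1]), 0.0257, 0.055, array([ 459.7, -147.9,   56.7,   14.7,  -16. ]))
(np.int32(401), array([461.8,  -3.6,  60.1,  59.5,  37.4]), 0.0171, 0.022, None)
(np.int32(738), array([571.8, -20.7,  90.1,  50.2,  15.3]), 0.0257, 0.055, array([571.8, -20.9,  55.8,  14.4,  16.7]))
(np.int32(654), array([ 5.720e+02, -1.592e+02,  8.880e+01,  4.930e+01,  5.000e-01]), 0.0259, 0.056, array([ 570.7, -159.2,   55.7,   14.4,   -0.8]))
(np.int32(1240), array([775.8, 357.6,  96.7,  58.2, -76.2]), 0.0504, 0.066, None)
t 4.7 from [376.9 305.7 257.3] yaw 73.9 turn 31.7
[[-31,-29,12,-0.061],[-29,-31,12,-0.061],[-27,-32,12,-0.061],[-25,-34,12,-0.061],[-23,-36,12,-0.061],[-20,-37,12,-0.061],[-19,-38,11,-0.061],[-16,-39,12,-0.061],[-13,-40,12,-0.061]]
```

```bash
python3 -m jog '[[-31,-29,8,-0.061],[-29,-31,12,-0.061],[-27,-32,12,-0.061],[-25,-34,12,-0.061],[-23,-36,14,-0.061],[-20,-37,14,-0.061],[-19,-38,11,-0.061],[-16,-39,12,-0.061],[-13,-40,12,-0.061],[0,0,0,0]]'
python3 -c "
from h import *
plan(571,-22,75,105.8)"
```

```text
time: 5.95
tcp_pos: [0.5696, -0.026, 0.1484]
ee_rot: [-0.003, -0.13, 0.991, -0.002]
wrist_force: [-0.3, -0.8, -0.5]
grip_width: 0.0398
finger_force: 0.0
t 6.0 from [569.6 -26.  148.4] yaw 105.0 turn 0.8
[[-1,2,37,-0.007],[-1,2,36,-0.007]]
```

```bash
python3 -m jog '[[-1,2,37,-0.007],[-1,2,36,-0.007],[0,0,25,0],[0,0,18,0],[0,0,0,0]]' 40; python3 -m jog '[[0,0,0,0],[0,0,0,0],[0,0,0,0],[0,0,0,0],[0,0,0,0]]' 0 50
python3 -m jog '[[0,0,-20,0],[0,0,-40,0],[0,0,-40,0],[0,0,0,0]]'
python3 -c "
from h import *
y=math.radians(31.3);X=np.array([math.cos(y),math.sin(y)]);Y=np.array([-X[1],X[0]])
for b in(-78,0,78): print(b,np.array([550.5,202])-8*X+b*Y)
b=np.array([550.5,202])-8*X-78*Y
plan(*b,130,121.3)"
```

```text
time: 6.58
tcp_pos: [0.57, -0.0156, 0.0334]
ee_rot: [-0.002, -0.141, 0.99, 0.0]
wrist_force: [0.3, 0.0, 0.6]
grip_width: 0.0404
finger_force: 0.0
time: 7.2
tcp_pos: [0.5734, -0.0164, 0.0365]
ee_rot: [0.001, -0.141, 0.99, -0.0]
wrist_force: [0.2, -0.5, 5.1]
grip_width: 0.0124
finger_force: 53.6
time: 7.7
tcp_pos: [0.5751, -0.0161, 0.1395]
ee_rot: [0.004, -0.141, 0.99, 0.0]
wrist_force: [-0.1, 0.1, -2.2]
grip_width: 0.0125
finger_force: 52.6
-78 [584.18682009 131.19605835]
0 [543.66432936 197.8438471 ]
78 [503.14183863 264.49163586]
t 7.7 from [575.1 -16.1 139.5] yaw 106.2 turn 15.1
[[-12,35,2,-0.066],[-15,34,3,-0.066],[-17,32,2,-0.066],[-19,32,2,-0.066]]
```

```bash
python3 -m jog '[[-12,35,0,-0.066],[-15,34,0,-0.066],[-17,32,2,-0.066],[-19,32,2,-0.066],[0,0,0,0]]'
python3 -c "
from h import *
plan(584,131,75,121.3)"
```

```text
time: 8.32
tcp_pos: [0.5801, 0.138, 0.1303]
ee_rot: [-0.0, -0.275, 0.961, 0.001]
wrist_force: [-0.4, 0.0, -1.0]
grip_width: 0.0126
finger_force: 52.6
t 8.3 from [580.1 138.  130.3] yaw 121.9 turn -0.6
[[0,-4,28,0.005],[0,-4,27,0.005]]
```

```bash
python3 -m jog '[[0,-3,28,0.005],[0,-3,27,0.005],[0,0,14,0],[0,0,8,0],[0,0,0,0]]'; python3 -m jog '[[0,0,4,0],[0,0,0,0]]'
```

```text
time: 8.95
tcp_pos: [0.5841, 0.1261, 0.0541]
ee_rot: [-0.0, -0.265, 0.964, -0.0]
wrist_force: [-0.3, 0.6, -0.6]
grip_width: 0.0131
finger_force: 29.4
time: 9.2
tcp_pos: [0.5844, 0.1262, 0.0507]
ee_rot: [0.0, -0.265, 0.964, 0.0]
wrist_force: [0.2, -0.7, -0.2]
grip_width: 0.0124
finger_force: 54.9
```

Run:
```python
from h import *
for i in range(3):
    c=ctrl.read_camera("scene"); o=ctrl.get_obs(); print(np.round(o["tcp_pos"],4),np.round(o["wrist_force"],1))
for b in boxes(c): print(b)
```

```text
[0.5845 0.1262 0.0507] [ 0.5 -0.  -1. ]
[0.5845 0.1262 0.0508] [ 1.   0.4 -1. ]
[0.5844 0.1262 0.0507] [ 0.2  0.8 -1.7]
(np.int32(500), array([ 460.5, -147.4,   90.9,   49.2,  -16.9]), 0.0258, 0.055, array([ 459.9, -146.9,   56.3,   13.6,  -18.3]))
(np.int32(414), array([461.6,  -3.4,  61.2,  58.9,  69.5]), 0.0172, 0.021, None)
(np.int32(657), array([ 5.714e+02, -1.595e+02,  8.880e+01,  4.980e+01,  3.000e-01]), 0.0258, 0.054, array([ 571.8, -159.1,   55.5,   14.2,   -1.3]))
(np.int32(1257), array([774.8, 358.2,  99.6,  56.1, -75.6]), 0.0505, 0.065, None)
```

```bash
python3 -m jog '[[-2,4,1,0],[0,0,1,0],[0,0,1,0],[0,0,0,0]]'; python3 -m jog '[[0,0,1,0],[0,0,0,0]]'
```

```text
time: 9.85
tcp_pos: [0.5839, 0.1316, 0.0485]
ee_rot: [-0.0, -0.266, 0.964, 0.001]
wrist_force: [-3.4, 1.7, 6.7]
grip_width: 0.0127
finger_force: 56.0
time: 10.1
tcp_pos: [0.5839, 0.1316, 0.0484]
ee_rot: [-0.0, -0.266, 0.964, 0.001]
wrist_force: [-5.4, 0.7, 11.2]
grip_width: 0.0126
finger_force: 56.7
```

```bash
python3 -m jog '[[0,0,0,0],[0,0,0,0],[0,0,0,0],[0,0,-25,0],[0,0,-40,0],[0,0,-35,0],[0,0,0,0],[0,0,0,0]]' 40
python3 - <<'E'
from h import *
for n in("top","scene"):
  c=ctrl.read_camera(n)
  for b in boxes(c): print(b)
plan(571,-160.5,140,90.2)
E
```

```text
time: 11.1
tcp_pos: [0.5833, 0.1304, 0.1456]
ee_rot: [-0.001, -0.265, 0.964, 0.0]
wrist_force: [-0.5, -0.2, -0.7]
grip_width: 0.0399
finger_force: 0.0
(np.int32(196), array([7.732e+02, 3.775e+02, 5.280e+01, 4.470e+01, 6.000e-01]), 0.0604, 0.066, None)
(np.int32(290), array([770.1, 358. ,  98.6,  50.9, -75.4]), 0.0479, 0.056, None)
(np.int32(393), array([ 568.7, -161.5,   88.6,   48.5,    0.9]), 0.0256, 0.055, array([ 5.694e+02, -1.610e+02,  5.610e+01,  1.390e+01, -4.000e-01]))
(np.int32(133), array([575.5, 114.4,  67.6,  30.1,  25.5]), 0.0372, 0.066, array([566.8, 113. ,  17.6,   7. ,  12.9]))
(np.int32(438), array([ 457.4, -150.3,   88.1,   48.2,  -17.2]), 0.0256, 0.055, array([ 458.3, -150.6,   55.8,   13.3,  -15.7]))
(np.int32(253), array([461.9,  -7.3,  56.6,  56.5,  44. ]), 0.0173, 0.024, None)
(np.int32(505), array([ 459.9, -147.5,   90.8,   49.8,  -16.8]), 0.0257, 0.055, array([ 460. , -147. ,   57.5,   13.3,  -19.9]))
(np.int32(414), array([462.1,  -4.2,  59.6,  59.5, -37. ]), 0.0171, 0.021, None)
(np.int32(442), array([573.6, 122.8,  66.8,  49.5,  31.6]), 0.0377, 0.066, array([583.2, 129. ,  55. ,  14. ,  29.9]))
(np.int32(667), array([ 5.721e+02, -1.593e+02,  8.890e+01,  4.960e+01,  3.000e-01]), 0.026, 0.054, array([ 571.7, -158.9,   55.2,   13.3,   -0.7]))
(np.int32(1261), array([772.9, 356.6,  97.3,  55.1, -78.4]), 0.0503, 0.066, None)
t 11.2 from [582.5 130.3 144.6] yaw 120.8 turn -30.6
[[20,-30,1,0.067],[18,-32,0,0.067],[15,-33,1,0.067],[13,-34,0,0.067],[12,-35,1,0.067],[8,-35,0,0.067],[7,-36,1,0.067],[4,-36,1,0.067]]
```

```bash
python3 -m jog '[[20,-30,0,0.067],[18,-32,0,0.067],[15,-33,1,0.067],[13,-34,0,0.067],[12,-35,1,0.067],[8,-35,0,0.067],[7,-36,1,0.067],[4,-36,1,0.067],[0,0,0,0],[0,0,0,0]]'
python3 -m jog '[[0,0,0,0],[0,0,0,0]]'
python3 -c "
from h import *
plan(571,-160.5,34,90.2)"
```

```text
time: 12.45
tcp_pos: [0.5708, -0.1617, 0.1419]
ee_rot: [-0.0, 0.001, 1.0, 0.0]
wrist_force: [0.8, 0.1, 0.5]
grip_width: 0.0398
finger_force: 0.0
time: 12.7
tcp_pos: [0.5721, -0.1591, 0.1421]
ee_rot: [-0.0, -0.002, 1.0, 0.0]
wrist_force: [0.8, 0.0, -0.3]
grip_width: 0.0394
finger_force: 0.0
t 12.7 from [ 572.1 -159.1  142.1] yaw 90.2 turn 0.0
[[0,0,36,-0.0],[1,-1,36,-0.0],[0,0,36,-0.0]]
```

```bash
python3 -m jog '[[0,0,36,0],[1,-1,36,0],[0,0,25,0],[0,0,11,0],[0,0,0,0]]' 40; python3 -m jog '[[0,0,0,0],[0,0,0,0],[0,0,0,0],[0,0,0,0],[0,0,0,0]]' 0 50
python3 -m jog '[[0,0,-20,0],[0,0,-40,0],[0,0,-45,0],[0,0,0,0],[0,0,0,0]]'
python3 -c "
from h import *
plan(543.7,198,140,121.3)"
```

```text
time: 13.32
tcp_pos: [0.5707, -0.1608, 0.0338]
ee_rot: [-0.001, -0.001, 1.0, 0.0]
wrist_force: [0.4, -0.4, 0.3]
grip_width: 0.04
finger_force: 0.0
time: 13.95
tcp_pos: [0.5722, -0.1614, 0.0357]
ee_rot: [0.001, -0.001, 1.0, 0.0]
wrist_force: [-0.9, 0.8, 6.3]
grip_width: 0.0125
finger_force: 53.2
time: 14.58
tcp_pos: [0.5701, -0.1612, 0.1391]
ee_rot: [-0.0, -0.001, 1.0, 0.0]
wrist_force: [-0.0, -0.5, -1.5]
grip_width: 0.0129
finger_force: 52.2
t 14.6 from [ 570.1 -161.2  139.1] yaw 90.1 turn 31.2
[[3,40,0,-0.061],[0,40,0,-0.061],[-2,40,0,-0.061],[-4,40,0,-0.061],[-7,39,0,-0.061],[-9,39,-1,-0.061],[-12,38,0,-0.061],[-14,38,0,-0.061],[-16,37,0,-0.061]]
```

```bash
python3 -m jog '[[3,40,0,-0.061],[0,40,0,-0.061],[-2,40,0,-0.061],[-4,40,0,-0.061],[-7,39,0,-0.061],[-9,39,0,-0.061],[-12,38,0,-0.061],[-14,38,0,-0.061],[-16,37,0,-0.061],[0,0,0,0]]'
python3 -m jog '[[0,0,0,0],[0,0,0,0]]'
python3 -c "
from h import *
plan(543.7,198,52,121.3)"
```

```text
time: 15.82
tcp_pos: [0.5414, 0.2035, 0.137]
ee_rot: [-0.002, -0.276, 0.961, 0.001]
wrist_force: [0.0, -0.9, -1.4]
grip_width: 0.0125
finger_force: 52.2
time: 16.08
tcp_pos: [0.5442, 0.1957, 0.1385]
ee_rot: [-0.001, -0.27, 0.963, -0.001]
wrist_force: [-0.4, -0.0, -1.2]
grip_width: 0.0127
finger_force: 52.2
t 16.1 from [544.2 195.7 138.5] yaw 121.3 turn -0.0
[[0,1,29,0.0],[-1,0,29,0.0],[0,1,28,0.0]]
```

```bash
python3 -m jog '[[0,1,29,0],[-1,0,29,0],[0,1,20,0],[0,0,8,0],[0,0,0,0],[0,0,2,0],[0,0,1,0],[0,0,0,0]]'; python3 -m jog '[[0,0,1,0],[0,0,0,0]]'
```

```text
time: 17.08
tcp_pos: [0.5445, 0.2007, 0.0508]
ee_rot: [0.0, -0.272, 0.962, 0.0]
wrist_force: [-0.3, 0.1, -0.7]
grip_width: 0.0127
finger_force: 52.1
time: 17.32
tcp_pos: [0.5441, 0.2005, 0.0492]
ee_rot: [-0.0, -0.272, 0.962, -0.0]
wrist_force: [-0.2, -0.0, -1.8]
grip_width: 0.0127
finger_force: 52.1
```

```bash
python3 -m jog '[[0,0,1,0],[0,0,1,0],[0,0,0,0]]'; python3 -m jog '[[0,0,0,0],[0,0,0,0],[0,0,0,0],[0,0,-25,0],[0,0,-40,0],[0,0,-35,0],[0,0,0,0],[0,0,0,0]]' 40
python3 - <<'E'
from h import *
for n in("top","scene"):
  c=ctrl.read_camera(n)
  for b in boxes(c): print(b)
plan(459,-149,140,73)
E
```

```text
time: 17.7
tcp_pos: [0.5442, 0.2005, 0.0477]
ee_rot: [-0.0, -0.272, 0.962, 0.0]
wrist_force: [-1.9, -0.4, 3.4]
grip_width: 0.0128
finger_force: 52.7
time: 18.7
tcp_pos: [0.5436, 0.2003, 0.1466]
ee_rot: [-0.001, -0.272, 0.962, -0.0]
wrist_force: [-0.1, -0.7, -1.3]
grip_width: 0.0399
finger_force: 0.0
(np.int32(199), array([7.725e+02, 3.776e+02, 5.370e+01, 4.450e+01, 1.000e-01]), 0.0604, 0.07, None)
(np.int32(216), array([776.2, 344.2,  69.2,  44.5, -75.1]), 0.0484, 0.053, None)
(np.int32(433), array([578.7, 126.6,  87.4,  46.5,  30.9]), 0.0375, 0.068, array([580.1, 126.4,  55.2,  13.9,  31.4]))
(np.int32(300), array([533.7, 192. ,  69.5,  44.9,  29.2]), 0.0377, 0.066, array([537.6, 193.4,  44.2,  13.3,  32.7]))
(np.int32(439), array([ 457.5, -150.1,   88.1,   48.3,  -17.5]), 0.0261, 0.056, array([ 458.3, -150.4,   56. ,   13. ,  -16. ]))
(np.int32(278), array([462.2,  -7.2,  56.6,  56.5, -42.5]), 0.0174, 0.023, None)
(np.int32(501), array([ 460.7, -147. ,   90.3,   49.1,  -17.1]), 0.0257, 0.056, array([ 459.8, -147.1,   57.4,   14.1,  -16.7]))
(np.int32(413), array([462.3,  -3.3,  60.3,  59.2,  52.8]), 0.017, 0.022, None)
(np.int32(258), array([525.5, 186.4,  49.6,  43.4, -55.7]), 0.0378, 0.066, array([534.5, 193.9,  35.8,  14.8,  29.7]))
(np.int32(677), array([582. , 128.5,  89.5,  50.1,  29.8]), 0.0377, 0.066, array([583. , 129.6,  55.4,  14.1,  31.1]))
(np.int32(1248), array([769.8, 353.3,  92.3,  62. , -87.1]), 0.0503, 0.066, None)
t 18.8 from [542.9 200.1 145.6] yaw 121.5 turn -48.5
[[28,-28,1,0.094],[26,-31,0,0.094],[22,-33,1,0.094],[19,-35,0,0.094],[16,-36,1,0.094],[13,-38,1,0.094],[8,-39,0,0.094],[6,-40,1,0.094],[1,-40,1,0.094]]
```

```bash
python3 -m jog '[[28,-28,0,0.094],[26,-31,0,0.094],[22,-33,1,0.094],[19,-35,0,0.094],[16,-36,1,0.094],[13,-38,1,0.094],[8,-39,0,0.094],[6,-40,1,0.094],[1,-40,1,0.094],[0,0,0,0]]'
python3 -m jog '[[0,0,0,0],[0,0,0,0]]'
python3 -c "
from h import *
plan(459,-149,34,73)"
```

```text
time: 20.05
tcp_pos: [0.458, -0.1532, 0.1419]
ee_rot: [-0.001, 0.152, 0.988, -0.001]
wrist_force: [-0.0, -0.0, 0.0]
grip_width: 0.04
finger_force: 0.0
time: 20.3
tcp_pos: [0.4604, -0.1476, 0.142]
ee_rot: [-0.0, 0.146, 0.989, 0.0]
wrist_force: [0.5, 0.1, 0.2]
grip_width: 0.04
finger_force: 0.0
t 20.3 from [ 460.4 -147.6  142. ] yaw 73.2 turn -0.2
[[0,-1,36,0.001],[1,0,36,0.001],[0,-1,36,0.001]]
```

```bash
python3 -m jog '[[0,-1,36,0],[1,0,36,0],[0,-1,25,0],[0,0,11,0],[0,0,0,0]]' 40; python3 -m jog '[[0,0,0,0],[0,0,0,0],[0,0,0,0],[0,0,0,0],[0,0,0,0]]' 0 50
python3 -m jog '[[0,0,-20,0],[0,0,-40,0],[0,0,-45,0],[0,0,0,0],[0,0,0,0]]'
python3 -c "
from h import *
plan(503,264.5,145,121.3)"
```

```text
time: 20.92
tcp_pos: [0.4585, -0.1498, 0.0339]
ee_rot: [-0.001, 0.147, 0.989, 0.0]
wrist_force: [-0.2, -0.8, 0.3]
grip_width: 0.0401
finger_force: 0.0
time: 21.55
tcp_pos: [0.4599, -0.1504, 0.0353]
ee_rot: [0.001, 0.147, 0.989, 0.0]
wrist_force: [-0.0, 1.6, 5.8]
grip_width: 0.0126
finger_force: 53.9
time: 22.18
tcp_pos: [0.4575, -0.1501, 0.1384]
ee_rot: [-0.001, 0.147, 0.989, 0.0]
wrist_force: [-0.4, 0.6, -1.2]
grip_width: 0.0127
finger_force: 52.9
t 22.2 from [ 457.5 -150.1  138.4] yaw 73.1 turn 48.2
[[7,37,-1,-0.077],[4,38,0,-0.077],[1,38,-1,-0.077],[-1,38,0,-0.077],[-5,37,-1,-0.077],[-7,38,-1,-0.077],[-11,36,0,-0.077],[-13,36,-1,-0.077],[-16,34,0,-0.077],[-18,33,-1,-0.077]]
[[-21,32,-1,-0.077]]
```

```bash
python3 -m jog '[[7,37,-1,-0.077],[4,38,0,-0.077],[1,38,-1,-0.077],[-1,38,0,-0.077],[-5,37,-1,-0.077],[-7,38,-1,-0.077],[-11,36,0,-0.077],[-13,36,-1,-0.077],[-16,34,0,-0.077],[-18,33,-1,-0.077]]'
python3 -m jog '[[-21,32,-1,-0.077],[0,0,0,0],[0,0,0,0],[0,0,0,0]]'
python3 -c "
from h import *
plan(503,264.5,50,121.3)"
```

```text
time: 23.42
tcp_pos: [0.4999, 0.2282, 0.1445]
ee_rot: [-0.001, -0.237, 0.971, -0.0]
wrist_force: [0.5, 0.4, -1.2]
grip_width: 0.0127
finger_force: 52.9
time: 23.92
tcp_pos: [0.5042, 0.2626, 0.1458]
ee_rot: [-0.001, -0.271, 0.963, -0.001]
wrist_force: [-0.3, -1.5, -1.6]
grip_width: 0.0126
finger_force: 52.9
t 23.9 from [504.2 262.6 145.8] yaw 121.5 turn -0.2
[[0,1,32,0.001],[0,1,32,0.001],[0,0,32,0.001]]
```

```bash
python3 -m jog '[[0,1,32,0],[0,1,32,0],[0,0,22,0],[0,0,8,0],[0,0,2,0],[0,0,1,0],[0,0,0,0]]'; python3 -m jog '[[0,0,0,0],[0,0,1,0],[0,0,0,0]]'
```

```text
time: 24.8
tcp_pos: [0.5039, 0.2663, 0.0502]
ee_rot: [0.001, -0.272, 0.962, 0.0]
wrist_force: [-0.1, -0.1, -0.8]
grip_width: 0.0129
finger_force: 52.9
time: 25.18
tcp_pos: [0.5031, 0.2659, 0.0482]
ee_rot: [-0.0, -0.272, 0.962, 0.0]
wrist_force: [0.4, -0.2, -1.6]
grip_width: 0.0127
finger_force: 52.9
```

```bash
python3 -m jog '[[0,0,1,0],[0,0,1,0],[0,0,0,0]]'; python3 -m jog '[[0,0,0,0],[0,0,0,0],[0,0,0,0],[0,0,-25,0],[0,0,-45,0],[0,0,-45,0],[0,0,-50,0],[0,0,-50,0],[0,0,-50,0],[0,0,0,0]]' 40; python3 -m jog '[[0,0,0,0],[0,0,0,0]]' 0
cat >> h.py <<'E'
YP=math.radians(31.3); XP=np.array([math.cos(YP),math.sin(YP)]); YPp=np.array([-XP[1],XP[0]]); O=np.array([550.5,202])+5*XP
def press(x,y=0): return O+x*XP+y*YPp
def topress(p): d=np.array(p[:2])*1000-O; return d@XP,d@YPp,p[2]*1000
E
python3 - <<'E'
from h import *
for n in("top","scene"):
  c=ctrl.read_camera(n)
  for b in boxes(c): print(b)
  save(c,n+"1.png",(120,90,480,360) if n=="top" else None,1.4)
  for d in ctrl.masks_of("plate",c)[:1]:
    vv,uu=np.nonzero(d["pixels"]); q=world(c,uu,vv); q=q[(q[:,2]>.03)&(q[:,2]<.3)]
    L=np.array([topress(p) for p in q]); 
    for a in range(60,270,30):
        s=L[(L[:,2]>a)&(L[:,2]<a+30)]
        if len(s): print(a,len(s),np.percentile(s[:,0],[5,50,95]).round(1),np.percentile(s[:,1],[2,98]).round(),s[:,2].max().round())
plan(*press(112),320,121.3)
E
```

```text
time: 25.55
tcp_pos: [0.5031, 0.2661, 0.0473]
ee_rot: [-0.0, -0.272, 0.962, 0.0]
wrist_force: [-2.6, -1.1, 6.6]
grip_width: 0.0126
finger_force: 53.9
time: 26.8
tcp_pos: [0.5062, 0.2671, 0.3168]
ee_rot: [0.005, -0.272, 0.962, 0.002]
wrist_force: [-0.3, 0.5, -0.5]
grip_width: 0.0403
finger_force: 0.0
time: 27.05
tcp_pos: [0.502, 0.2653, 0.3091]
ee_rot: [-0.002, -0.272, 0.962, -0.001]
wrist_force: [-0.1, -0.0, -0.1]
grip_width: 0.0042
finger_force: 0.0
(np.int32(210), array([773. , 376.3,  53.4,  46.8,   0.8]), 0.0602, 0.064, None)
(np.int32(304), array([770.1, 357.4,  99.3,  52.4, -76.3]), 0.0478, 0.054, None)
(np.int32(439), array([579.5, 127.2,  88.6,  46.9,  30.9]), 0.0375, 0.066, array([580.2, 126.5,  56.2,  14. ,  31.2]))
(np.int32(460), array([540.7, 197.1,  89.2,  47.4,  31.3]), 0.0376, 0.066, array([541.4, 196. ,  54.8,  13.8,  31.6]))
(np.int32(292), array([503.7, 256. ,  86.9,  33. ,  31.8]), 0.0377, 0.07, array([501.7, 262.5,  54.7,  12.2,  31.2]))
(np.int32(319), array([463.3,  -7.5,  59.9,  59.1,  -2. ]), 0.0171, 0.023, None)
60 47 [114.4 116.5 118.8] [-115.   33.] 90.0
9
[... 546 characters left out ...]
ray([535.5, 194. ,  34.7,  13.4,  30.5]))
(np.int32(666), array([582.7, 128.8,  88.6,  49.7,  30.8]), 0.0376, 0.068, array([583.2, 128.8,  55.6,  14.3,  30.7]))
(np.int32(1242), array([773.5, 356.9,  97.8,  53.1, -76.3]), 0.0506, 0.065, None)
60 443 [124.6 127.2 129.7] [-119.  113.] 90.0
90 939 [116.8 120.8 124.8] [-119.  116.] 120.0
120 1021 [108.5 112.5 116.6] [-119.  115.] 150.0
150 1088 [100.2 104.2 108.2] [-119.  115.] 180.0
180 1189 [91.6 95.8 99.9] [-119.  114.] 210.0
210 1247 [83.5 87.5 91.4] [-118.  116.] 240.0
240 967 [73.3 80.5 83.5] [-117.  115.] 255.0
t 27.2 from [502.7 265.6 310. ] yaw 121.6 turn -0.3
[[-31,-20,-3,0.001],[-31,-20,-2,0.001],[-31,-20,-3,0.001],[-32,-20,-2,0.001]]
```

View pics/scene1.png

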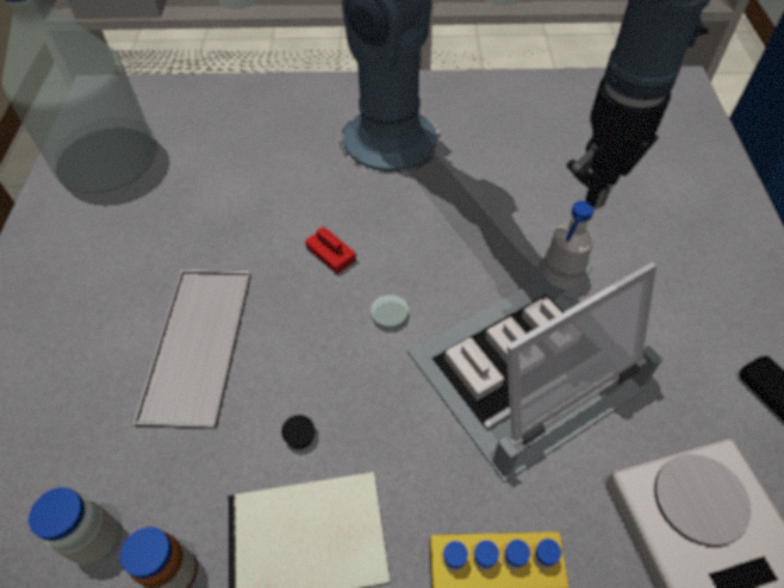

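The scene view shows three boxes side by side on the bed around (475,365), (512,340) and (550,320). The plate is up with its free edge running from (515,345) to (655,268). Next I go behind the plate.

```bash
python3 -m jog '[[-31,-20,-3,0],[-31,-20,-2,0],[-31,-20,-3,0],[-32,-20,-2,0],[0,0,0,0],[0,0,0,0]]'
python3 - <<'E'
from h import *
o=ctrl.get_obs(); print(np.round(topress(o["tcp_pos"]),1))
plan(*press(114),215,121.3)
r=165;pts=[]
for th in np.arange(1.30,-.001,-.1):
    pts.append((125-r*math.cos(th)+4*math.sin(th)+11,68.5+r*math.sin(th)+4*math.cos(th)))
pts=np.array(pts);print(pts.round().tolist()); print(np.diff(pts,axis=0).round().tolist())
E
```

```text
time: 28.0
tcp_pos: [0.6509, 0.2633, 0.3204]
ee_rot: [-0.001, -0.272, 0.962, 0.0]
wrist_force: [0.7, -0.5, -0.4]
grip_width: -0.0003
finger_force: 0.0
[1.126e+02 3.000e-01 3.204e+02]
t 28.0 from [650.9 263.3 320.4] yaw 121.6 turn -0.3
[[0,0,35,0.002],[-1,0,35,0.002],[0,0,35,0.002]]
[[96.0, 229.0], [80.0, 224.0], [65.0, 217.0], [50.0, 210.0], [37.0, 200.0], [24.0, 190.0], [12.0, 178.0], [2.0, 165.0], [-7.0, 151.0], [-14.0, 136.0], [-20.0, 121.0], [-25.0, 105.0], [-28.0, 89.0], [-29.0, 72.0]]
[[-16.0, -5.0], [-15.0, -6.0], [-15.0, -8.0], [-14.0, -9.0], [-13.0, -11.0], [-12.0, -12.0], [-10.0, -13.0], [-9.0, -14.0], [-8.0, -15.0], [-6.0, -15.0], [-4.0, -16.0], [-3.0, -16.0], [-1.0, -16.0]]
```

```bash
python3 -m jog '[[0,0,35,0],[-1,0,35,0],[0,0,24,0],[0,0,0,0],[6,0,0,0],[6,0,0,0],[6,0,0,0],[0,0,0,0]]'
python3 -c "
from h import *
print(np.round(topress(ctrl.get_obs()['tcp_pos']),1))"
python3 -m jog '[[8,0,2,0],[8,0,3,0],[8,0,3,0],[7,0,3,0],[8,0,4,0],[7,0,4,0],[7,0,4,0],[7,0,5,0],[0,0,0,0]]'
python3 -c "
from h import *
print(np.round(topress(ctrl.get_obs()['tcp_pos']),1))"
```

```text
time: 29.0
tcp_pos: [0.6371, 0.254, 0.2282]
ee_rot: [0.001, -0.272, 0.962, 0.0]
wrist_force: [0.9, -0.9, 0.6]
grip_width: 0.0
finger_force: 0.0
[ 96.   -0.5 228.2]
time: 30.12
tcp_pos: [0.585, 0.2224, 0.1983]
ee_rot: [-0.001, -0.272, 0.962, -0.0]
wrist_force: [1.7, 1.8, 3.5]
grip_width: -0.0003
finger_force: 1.8
[ 35.1  -0.5 198.3]
```

Contact (about 4 N). I continue along the arc.

```bash
python3 -m jog '[[6,0,5,0],[6,0,5,0],[6,0,6,0],[6,0,6,0],[5,0,6,0],[5,0,7,0],[4,0,7,0],[4,0,7,0],[0,0,0,0]]'
python3 -c "
from h import *
print(np.round(topress(ctrl.get_obs()['tcp_pos']),1))"
python3 -m jog '[[4,0,7,0],[4,0,8,0],[3,0,8,0],[3,0,8,0],[3,0,8,0],[2,0,8,0],[1,0,6,0],[1,0,6,0],[0,0,0,0]]'
python3 -c "
from h import *
print(np.round(topress(ctrl.get_obs()['tcp_pos']),1))"
```

```text
time: 31.25
tcp_pos: [0.5485, 0.2002, 0.1493]
ee_rot: [-0.002, -0.272, 0.962, -0.0]
wrist_force: [-1.8, 0.2, 6.4]
grip_width: 0.0002
finger_force: 2.6
[ -7.7  -0.5 149.3]
time: 32.38
tcp_pos: [0.5321, 0.1899, 0.0912]
ee_rot: [-0.0, -0.272, 0.962, 0.0]
wrist_force: [-0.3, 1.8, 6.4]
grip_width: -0.0
finger_force: 3.4
[-27.   -0.7  91.2]
```

```bash
python3 -m jog '[[1,0,6,0],[1,0,5,0],[0,0,4,0],[0,0,2,0],[0,0,0,0],[0,0,0,0]]'
python3 -m jog '[[0,0,2,0],[0,0,0,0]]'
```

```text
time: 33.12
tcp_pos: [0.5308, 0.1892, 0.0748]
ee_rot: [0.0, -0.272, 0.962, 0.0]
wrist_force: [0.9, 1.8, 7.3]
grip_width: 0.0002
finger_force: 3.7
time: 33.38
tcp_pos: [0.5307, 0.1891, 0.0728]
ee_rot: [0.0, -0.272, 0.962, 0.0]
wrist_force: [-1.1, 2.3, 7.7]
grip_width: 0.0002
finger_force: 3.8
```

```bash
python3 -m jog '[[0,0,1,0],[0,0,0,0]]'; python3 -m jog '[[0,0,1,0],[0,0,0,0]]'
```

```text
time: 33.62
tcp_pos: [0.5307, 0.1892, 0.0722]
ee_rot: [-0.0, -0.272, 0.962, 0.0]
wrist_force: [-1.0, 1.5, 8.8]
grip_width: -0.0001
finger_force: 4.7
time: 33.88
tcp_pos: [0.5307, 0.1891, 0.0721]
ee_rot: [-0.0, -0.272, 0.962, 0.001]
wrist_force: [-2.5, 0.8, 15.1]
grip_width: -0.0002
finger_force: 7.5
```

```bash
for i in 1; do python3 -m jog '[[0,0,0,0],[0,0,0,0],[0,0,0,0],[0,0,0,0],[0,0,0,0],[0,0,0,0],[0,0,0,0],[0,0,0,0],[0,0,0,0],[0,0,0,0]]'; python3 -m jog '[[0,0,0,0],[0,0,0,0],[0,0,0,0],[0,0,0,0],[0,0,0,0],[0,0,0,0],[0,0,0,0],[0,0,0,0],[0,0,0,0],[0,0,0,0]]'; done; python3 -m jog '[[0,0,0,0],[0,0,0,0],[0,0,0,0],[0,0,0,0],[0,0,0,0],[0,0,0,0]]'
python3 - <<'E'
from h import *
c=ctrl.read_camera("scene"); save(c,"press1.png",(250,120,500,330),3)
u,v,P,I=cloud(c)
L=np.c_[(P[:,:2]*1000-O)@XP,(P[:,:2]*1000-O)@YPp,P[:,2]*1000]
for lo,hi in((-66,-56),(-50,-40),(60,80),(85,100)):
  for s in(-1,1):
    m=(L[:,0]>lo)&(L[:,0]<hi)&(L[:,1]*s>112)&(L[:,1]*s<119)&(L[:,2]>40)&(L[:,2]<110); print(lo,s,m.sum(),np.median(L[m,2]) if m.sum() else 0)
E
```

```text
time: 35.12
tcp_pos: [0.5307, 0.1891, 0.0721]
ee_rot: [-0.0, -0.272, 0.962, 0.001]
wrist_force: [-4.3, 0.1, 15.0]
grip_width: -0.0004
finger_force: 7.5
time: 36.38
tcp_pos: [0.5307, 0.1892, 0.0721]
ee_rot: [-0.0, -0.272, 0.962, 0.001]
wrist_force: [-3.4, 0.4, 15.3]
grip_width: 0.0
finger_force: 7.5
time: 37.12
tcp_pos: [0.5307, 0.1891, 0.0721]
ee_rot: [-0.0, -0.272, 0.962, 0.001]
wrist_force: [-3.3, 1.0, 14.8]
grip_width: -0.0002
finger_force: 7.5
-66 -1 10 71.36829358941046
-66 1 0 0
-50 -1 17 70.76816988687223
-50 1 13 71.08296927547374
60 -1 39 71.75977357418361
60 1 21 70.99375002363163
85 -1 28 71.28089350696177
85 1 19 70.89394134490844
```

View pics/press1.png

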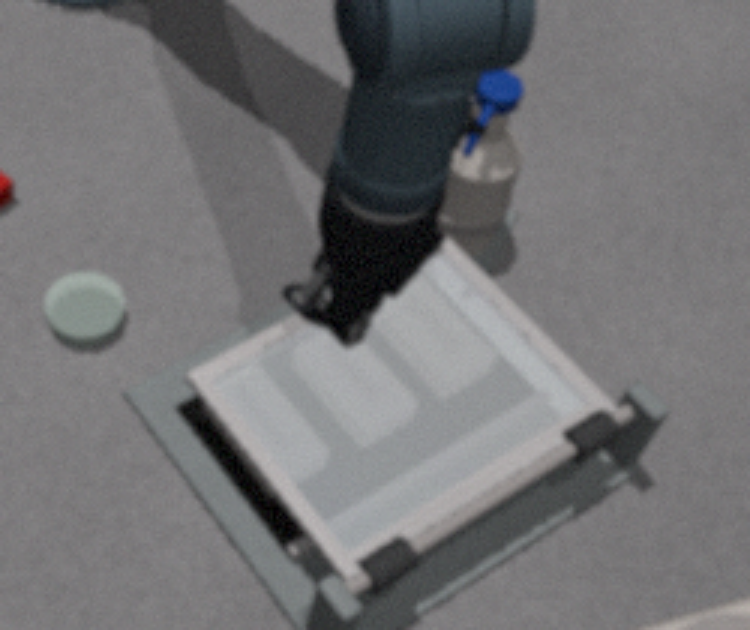

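The plate is level (frame at 71 mm both front and back) over all three boxes, and it was held for more than 3 s. I retrace the arc so it rises gently.

```bash
python3 -m jog '[[0,0,-4,0],[0,0,-8,0],[-2,0,-16,0],[-4,0,-16,0],[-5,0,-16,0],[-7,0,-16,0],[-8,0,-15,0],[-9,0,-14,0],[-11,0,-13,0],[-12,0,-12,0]]'
python3 -m jog '[[-13,0,-10,0],[-14,0,-9,0],[-15,0,-8,0],[-15,0,-6,0],[-16,0,-5,0],[-14,0,0,0],[0,0,0,0]]'
python3 -c "
from h import *
print(np.round(topress(ctrl.get_obs()['tcp_pos']),1))"
```

```text
time: 38.42
tcp_pos: [0.58, 0.2187, 0.2002]
ee_rot: [-0.001, -0.272, 0.962, -0.001]
wrist_force: [3.1, 1.7, -0.4]
grip_width: 0.0001
finger_force: 1.5
time: 39.3
tcp_pos: [0.6523, 0.2636, 0.2357]
ee_rot: [-0.004, -0.272, 0.962, -0.001]
wrist_force: [-0.1, 0.0, -0.2]
grip_width: -0.0002
finger_force: 0.0
[114.   -0.3 235.7]
```

```bash
python3 -m jog '[[0,0,-30,0],[0,0,-35,0],[0,0,-20,0],[0,0,0,0],[0,0,0,0]]'
python3 -c "
from h import *
plan(*press(-13,-79),320,121.3)"
```

```text
time: 39.92
tcp_pos: [0.653, 0.2643, 0.3213]
ee_rot: [-0.002, -0.272, 0.962, -0.0]
wrist_force: [-0.4, -0.6, -0.6]
grip_width: 0.0001
finger_force: 0.0
t 39.9 from [653.  264.3 321.3] yaw 121.6 turn -0.3
[[32,-20,0,0.001],[32,-19,1,0.001],[32,-20,0,0.001],[32,-20,0,0.001]]
```

```bash
python3 -m jog '[[32,-20,0,0],[32,-19,1,0],[32,-20,0,0],[32,-20,0,0],[0,0,0,0],[0,0,0,0]]' 40
python3 - <<'E'
from h import *
for n in("top","scene"):
  c=ctrl.read_camera(n)
  for b in boxes(c): print(b)
plan(582.5,129,46,121.2)
E
```

```text
time: 40.67
tcp_pos: [0.5857, 0.1311, 0.321]
ee_rot: [-0.001, -0.272, 0.962, 0.0]
wrist_force: [-0.4, 1.0, 0.6]
grip_width: 0.0403
finger_force: 0.0
(np.int32(201), array([7.730e+02, 3.772e+02, 5.340e+01, 4.490e+01, 2.000e-01]), 0.0606, 0.066, None)
(np.int32(134), array([753.1, 360.9,  77. ,  36.4, -42.1]), 0.048, 0.052, None)
(np.int32(147), array([584. , 106.7,  84.1,  27.5,  11.1]), 0.0369, 0.065, array([567.2, 112.9,  19.1,   6.8,  11. ]))
(np.int32(298), array([462.1,  -7.7,  57.1,  56.9, -45.3]), 0.0173, 0.023, None)
(np.int32(421), array([462.3,  -3.8,  61.9,  60.3,  42.1]), 0.0171, 0.023, None)
(np.int32(167), array([485.3, 251.9,  53.9,  40.8, -49.4]), 0.0394, 0.066, array([495.6, 258.9,  34.4,  13.7,  29.5]))
(np.int32(671), array([582.5, 128.7,  88.5,  49.1,  31.4]), 0.0375, 0.066, array([583.1, 129. ,  56.3,  15.1,  32.2]))
(np.int32(1261), array([773.7, 357.4,  97.9,  55.2, -76.6]), 0.0505, 0.065, None)
t 40.8 from [586.1 132.3 321.3] yaw 121.7 turn -0.5
[[1,0,39,0.001],[0,0,40,0.001],[1,0,39,0.001],[1,0,39,0.001],[0,-1,40,0.001],[1,0,39,0.001],[1,0,39,0.001]]
```

```bash
python3 -m jog '[[1,0,39,0],[0,0,40,0],[1,0,39,0],[1,0,39,0],[0,-2,40,0],[1,0,35,0],[1,0,28,0],[0,0,14,0],[0,0,0,0],[0,0,0,0]]' 40; python3 -m jog '[[0,0,0,0],[0,0,0,0],[0,0,0,0],[0,0,0,0],[0,0,0,0]]' 0 50
python3 -m jog '[[0,0,-20,0],[0,0,-40,0],[0,0,-45,0],[0,0,0,0],[0,0,0,0]]'
python3 -c "
from h import *
plan(593,-330,135,-3.1)"
```

```text
time: 42.02
tcp_pos: [0.5845, 0.1267, 0.0494]
ee_rot: [0.001, -0.272, 0.962, 0.0]
wrist_force: [0.6, -0.5, 0.7]
grip_width: 0.04
finger_force: 0.0
time: 42.65
tcp_pos: [0.5841, 0.1268, 0.0495]
ee_rot: [0.001, -0.272, 0.962, 0.0]
wrist_force: [-1.6, 0.8, 5.1]
grip_width: 0.0124
finger_force: 52.6
time: 43.28
tcp_pos: [0.5826, 0.1258, 0.1531]
ee_rot: [-0.0, -0.272, 0.962, 0.0]
wrist_force: [-0.5, -0.7, -1.2]
grip_width: 0.0126
finger_force: 51.6
t 43.3 from [582.6 125.8 153.1] yaw 121.6 turn 55.3
[[19,-33,2,-0.08],[22,-31,1,-0.08],[24,-29,2,-0.08],[26,-28,1,-0.08],[29,-25,2,-0.08],[30,-23,1,-0.08],[32,-20,2,-0.08],[34,-17,1,-0.08],[35,-15,2,-0.08],[36,-12,1,-0.08]]
[[37,-9,2,-0.08],[37,-7,1,-0.08]]
```

```bash
python3 -m jog '[[19,-33,0,-0.08],[22,-31,1,-0.08],[24,-29,2,-0.08],[26,-28,1,-0.08],[29,-25,2,-0.08],[30,-23,1,-0.08],[32,-20,2,-0.08],[34,-17,1,-0.08],[35,-15,2,-0.08],[36,-12,1,-0.08]]'
python3 -m jog '[[37,-9,2,-0.08],[37,-7,1,-0.08],[0,0,0,0],[0,0,0,0],[0,0,0,0]]'
python3 -c "
from h import *
plan(593,-330,50,-3.1)"
```

```text
time: 44.52
tcp_pos: [0.5796, -0.2058, 0.1279]
ee_rot: [-0.013, -0.592, 0.806, 0.011]
wrist_force: [0.1, 0.4, -4.1]
grip_width: 0.0128
finger_force: 51.6
time: 45.15
tcp_pos: [0.5776, -0.2799, 0.1276]
ee_rot: [-0.012, -0.654, 0.756, 0.01]
wrist_force: [0.4, -0.1, -0.7]
grip_width: 0.0126
finger_force: 51.6
t 45.1 from [ 577.6 -279.9  127.6] yaw 171.8 turn 5.1
[[24,-11,39,-0.045],[24,-10,39,-0.045]]
```

```bash
python3 -c "
from h import *
o=ctrl.get_obs();print(np.round(o['q'],3))"
```

```text
[ 1.168  0.81  -1.145  1.639  0.776  1.248  2.849]
```

```bash
python3 -m jog '[[0,0,-5,0.18],[0,0,-5,0.18],[0,0,0,0.18],[0,0,0,0.18],[0,0,0,0.18],[0,0,0,0.18],[0,0,0,0.18],[0,0,0,0.18],[0,0,0,0.18],[0,0,0,0.18]]'
python3 -m jog '[[0,0,0,0.18],[0,0,0,0.18],[0,0,0,0.18],[0,0,0,0.18],[0,0,0,0.18],[0,0,0,0.18],[0,0,0,0.18],[0,0,0,0],[0,0,0,0]]'
python3 -c "
from h import *
o=ctrl.get_obs();print(np.round(o['q'],3))
plan(593,-330,120,-3.1)"
```

```text
time: 46.4
tcp_pos: [0.5787, -0.2799, 0.1396]
ee_rot: [-0.014, 0.188, 0.982, -0.005]
wrist_force: [0.8, -0.4, -1.2]
grip_width: 0.0124
finger_force: 51.6
time: 47.52
tcp_pos: [0.5784, -0.2809, 0.1387]
ee_rot: [-0.009, 0.728, 0.685, -0.011]
wrist_force: [-0.3, 0.4, -0.7]
grip_width: 0.0124
finger_force: 51.6
[ 0.807  0.542 -0.561  1.648  0.33   1.074  0.083]
t 47.5 from [ 578.4 -280.9  138.7] yaw -3.5 turn 0.4
[[-24,9,9,-0.003],[-24,9,10,-0.003]]
```

```bash
cat >> h.py <<'E'
from scipy.spatial.transform import Rotation as Ro
def plan(x,y,z,yaw=None,step=40):
    o=ctrl.get_obs(); p=np.array(o["tcp_pos"])*1000; R=Ro.from_quat(o["ee_rot"],scalar_first=True)
    Y=R.as_matrix()[:,1]; ty=math.atan2(Y[1],Y[0])
    d=0 if yaw is None else (math.radians(yaw)-ty+math.pi/2)%math.pi-math.pi/2
    g=np.array([x,y,z]); n=max(1,math.ceil(np.abs(g-p).max()/step),math.ceil(abs(d)/.16)); rows=[];s=p.copy()
    for i in range(1,n+1):
        e=R.inv().apply(p+(g-p)*i/n-s).round(); a=round(-d/n,3); s=s+R.apply(e); R=R*Ro.from_euler("z",a); rows.append([int(k) for k in e]+[a])
    print("t",round(o["time"],1),"from",p.round(1),"yaw",round(math.degrees(ty),1),"turn",round(math.degrees(d),1),"tilt",R.as_matrix()[:2,2].round(3),"q7",round(o["q"][6],2))
    for i in range(0,n,10): print(json.dumps(rows[i:i+10]).replace(" ",""))
E
python3 -m jog '[[-24,9,9,-0.003],[-24,9,10,-0.003],[0,0,0,0],[0,0,0,0]]'
python3 - <<'E'
from h import *
plan(593,-330,52,-3.1)
for n in("top","scene"):
  c=ctrl.read_camera(n); d=ctrl.masks_of("tray",c)[0]; vv,uu=np.nonzero(d["pixels"]); print(rect(xy_at(c,uu,vv,.012)))
E
```

```text
time: 48.02
tcp_pos: [0.5922, -0.33, 0.1181]
ee_rot: [-0.011, 0.727, 0.686, -0.01]
wrist_force: [0.5, 0.5, -1.9]
grip_width: 0.0127
finger_force: 51.6
t 48.0 from [ 592.2 -330.   118.1] yaw -3.3 turn 0.2 tilt [-0.03   0.001] q7 0.14
[[0,1,33,-0.002],[0,2,33,-0.002]]
[ 514.5 -324.8  298.6  126.1   -2.3]
[ 520.2 -323.5  306.1  132.1   -3.2]
```

```bash
python3 -m jog '[[0,1,33,0],[0,2,33,0],[0,0,5,0],[0,0,2,0],[0,0,0,0]]';  python3 -m jog '[[0,0,2,0],[0,0,1,0],[0,0,0,0]]'
```

```text
time: 48.85
tcp_pos: [0.5942, -0.3318, 0.0467]
ee_rot: [-0.009, 0.728, 0.686, -0.01]
wrist_force: [-0.0, -0.4, -0.4]
grip_width: 0.0125
finger_force: 51.5
time: 49.22
tcp_pos: [0.5928, -0.3316, 0.0421]
ee_rot: [-0.01, 0.728, 0.686, -0.011]
wrist_force: [-0.2, 0.2, -0.6]
grip_width: 0.0128
finger_force: 51.7
```

```bash
python3 -m jog '[[0,0,1,0],[0,0,1,0],[0,0,0,0]]'; python3 -m jog '[[0,0,0,0],[0,0,0,0],[0,0,0,0],[0,0,-25,0],[0,0,-40,0],[0,0,-45,0],[0,0,-10,0],[0,0,0,0],[0,0,0,0]]' 40
python3 - <<'E'
from h import *
for n in("top","scene"):
  c=ctrl.read_camera(n); save(c,n+"2.png",None,1.4)
  for b in boxes(c): print(b)
plan(542.5,197.5,160,121.3)
E
```

```text
time: 49.6
tcp_pos: [0.5928, -0.3317, 0.042]
ee_rot: [-0.01, 0.728, 0.685, -0.011]
wrist_force: [-4.0, 1.4, 7.8]
grip_width: 0.0129
finger_force: 52.8
time: 50.72
tcp_pos: [0.5948, -0.3311, 0.1575]
ee_rot: [-0.012, 0.728, 0.686, -0.012]
wrist_force: [-0.3, 0.2, -0.9]
grip_width: 0.04
finger_force: 0.0
(np.int32(205), array([773.2, 377.3,  53.3,  44.6,   0. ]), 0.0603, 0.065, None)
(np.int32(296), array([770.1, 357.4,  97.9,  51.8, -75.2]), 0.0477, 0.053, None)
(np.int32(152), array([613.6, 239.5, 239. ,   8.1, -58.5]), 0.0209, 0.026, None)
(np.int32(233), array([ 591.8, -344. ,   64. ,   49.9,   84.3]), 0.0302, 0.059, array([ 592.3, -336.3,   42.2,   13.3,   87.3]))
(np.int32(457), array([540.6, 196.8,  87.9,  46.9,  31.5]), 0.0373, 0.069, array([541.2, 195.9,  54. ,  13.7,  31.8]))
(np.int32(455), array([499.8, 262.1,  86.7,  47.5,  31.7]), 0.0373, 0.069, array([500.4, 261.7,  54.6,  14.1,  33.5]))
(np.int32(315), array([463.6,  -7.5,  59.8,  59. ,  -1.2]), 0.0171, 0.023, None)
(np.int32(414), array([461.3,  -3.8,  61.1,  59.1, -35.4]), 0.0171, 0.021, None)
(np.int32(255), array([485. , 252. ,  50.6,  43.8, -58.5]), 0.0376, 0.066, array([496.2, 259.3,  35. ,  14. ,  27.2]))
(np.int32(284), array([526.7, 188.2,  50.7,  47.2, -58.6]), 0.0379, 0.067, array([535.5, 193.6,  35.1,  14.5,  29.5]))
(np.int32(355), array([ 593.6, -341.4,   65.5,   50.4,   87.1]), 0.0303, 0.06, array([ 593.8, -337. ,   42.1,   13.7,   84.7]))
(np.int32(1254), array([775.6, 357.6,  97.1,  57.1, -75.6]), 0.0506, 0.065, None)
t 50.8 from [ 594.9 -331.1  157.4] yaw -3.4 turn -55.3 tilt [-0.034  0.002] q7 0.15
[[37,-6,0,0.069],[37,-9,0,0.069],[37,-11,0,0.069],[35,-13,0,0.069],[35,-16,0,0.069],[33,-19,0,0.069],[32,-20,0,0.069],[30,-23,0,0.069],[29,-25,0,0.069],[27,-26,0,0.069]]
[[25,-29,0,0.069],[23,-30,0,0.069],[21,-31,0,0.069],[19,-33,0,0.069]]
```

View pics/scene2.png

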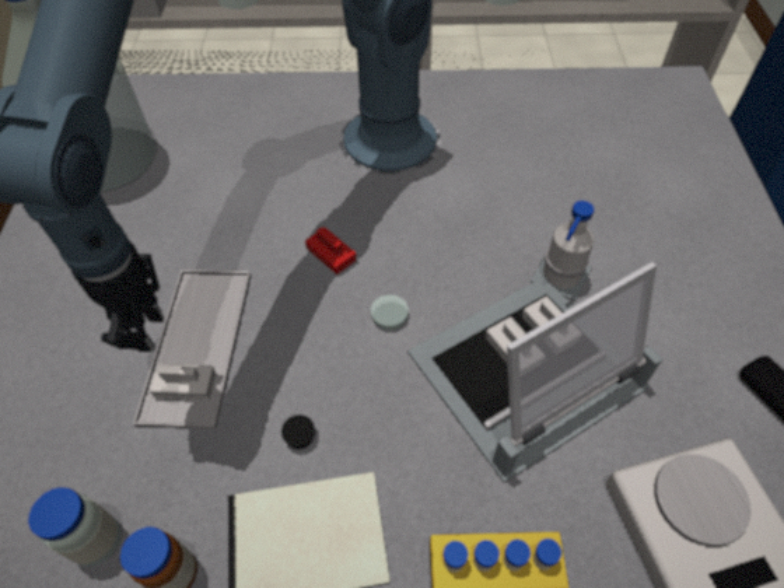

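The first box lies flat in the tray at (188,380). Two are still on the bed, and I fetch the middle one next.

```bash
python3 -m jog '[[37,-6,0,0.069],[37,-9,0,0.069],[37,-11,0,0.069],[35,-13,0,0.069],[35,-16,0,0.069],[33,-19,0,0.069],[32,-20,0,0.069],[30,-23,0,0.069],[29,-25,0,0.069],[27,-26,0,0.069]]'
python3 -m jog '[[25,-29,0,0.069],[23,-30,0,0.069],[21,-31,0,0.069],[19,-33,0,0.069],[0,0,0,0],[0,0,0,0],[0,0,0,0]]'
python3 -c "
from h import *
plan(542.5,197.5,48,121.3)"
```

```text
time: 52.08
tcp_pos: [0.5581, 0.0471, 0.1598]
ee_rot: [-0.006, 0.917, 0.398, -0.015]
wrist_force: [-0.6, 0.5, -0.9]
grip_width: 0.0398
finger_force: 0.0
time: 52.95
tcp_pos: [0.5448, 0.1947, 0.1606]
ee_rot: [-0.003, 0.963, 0.268, -0.015]
wrist_force: [-0.2, -0.3, -0.7]
grip_width: 0.04
finger_force: 0.0
t 53.0 from [544.8 194.7 160.6] yaw -58.9 turn 0.2 tilt [-0.031 -0.001] q7 -1.63
[[1,-1,38,-0.001],[1,0,37,-0.001],[1,-1,38,-0.001]]
```

```bash
python3 -m jog '[[1,-1,38,0],[1,0,37,0],[1,-1,26,0],[0,0,11,0],[0,0,0,0],[0,0,0,0]]' 40
python3 -c "
from h import *
plan(542.5,197.5,48,121.3)"
python3 -m jog '[[0,0,0,0],[0,0,0,0],[0,0,0,0],[0,0,0,0],[0,0,0,0]]' 0 50
python3 -m jog '[[0,0,-20,0],[0,0,-40,0],[0,0,-45,0],[0,0,0,0],[0,0,0,0]]'
python3 -c "
from h import *
plan(515.5,-328,140,-3.1)"
```

```text
time: 53.7
tcp_pos: [0.5439, 0.2003, 0.0507]
ee_rot: [-0.004, 0.963, 0.269, -0.013]
wrist_force: [0.4, 0.4, -0.0]
grip_width: 0.0399
finger_force: 0.0
t 53.7 from [543.9 200.3  50.7] yaw -58.8 turn 0.1 tilt [-0.028  0.001] q7 -1.71
[[-3,2,3,-0.002]]
time: 54.32
tcp_pos: [0.5437, 0.2008, 0.0507]
ee_rot: [-0.004, 0.963, 0.269, -0.013]
wrist_force: [-0.7, 0.1, 5.3]
grip_width: 0.0126
finger_force: 52.4
time: 54.95
tcp_pos: [0.5452, 0.1996, 0.1541]
ee_rot: [-0.004, 0.963, 0.269, -0.015]
wrist_force: [0.2, -1.1, -1.7]
grip_width: 0.0126
finger_force: 51.5
t 55.0 from [545.2 199.6 154.1] yaw -58.8 turn 55.7 tilt [-0.031 -0.001] q7 -1.64
[[-21,31,1,-0.069],[-24,30,1,-0.069],[-25,28,1,-0.069],[-27,26,1,-0.069],[-29,24,2,-0.069],[-31,22,1,-0.069],[-32,20,1,-0.069],[-33,18,1,-0.069],[-35,15,1,-0.069],[-35,13,1,-0.069]]
[[-36,10,1,-0.069],[-37,8,1,-0.069],[-38,6,1,-0.069],[-37,2,1,-0.069]]
```

```bash
python3 -m jog '[[-21,31,0,-0.069],[-24,30,0,-0.069],[-25,28,1,-0.069],[-27,26,1,-0.069],[-29,24,2,-0.069],[-31,22,1,-0.069],[-32,20,1,-0.069],[-33,18,1,-0.069],[-35,15,1,-0.069],[-35,13,1,-0.069]]'
python3 -m jog '[[-36,10,1,-0.069],[-37,8,1,-0.069],[-38,6,1,-0.069],[-37,2,1,-0.069],[0,0,0,0],[0,0,0,0],[0,0,0,0]]'
python3 -c "
from h import *
plan(515.5,-328,49,-3.1)"
```

```text
time: 56.2
tcp_pos: [0.5227, -0.1774, 0.1437]
ee_rot: [-0.011, 0.815, 0.58, -0.014]
wrist_force: [0.5, 0.5, -1.9]
grip_width: 0.0125
finger_force: 51.4
time: 57.08
tcp_pos: [0.5161, -0.3246, 0.1415]
ee_rot: [-0.011, 0.727, 0.687, -0.011]
wrist_force: [0.6, -0.4, -1.5]
grip_width: 0.0126
finger_force: 51.4
t 57.1 from [ 516.1 -324.6  141.5] yaw -3.3 turn 0.2 tilt [-0.031  0.002] q7 0.21
[[-1,1,31,-0.001],[-1,1,31,-0.001],[-1,1,30,-0.001]]
```

```bash
python3 -m jog '[[-1,1,31,0],[-1,1,31,0],[-1,1,24,0],[0,0,7,0],[0,0,2,0],[0,0,1,0],[0,0,0,0]]';  python3 -m jog '[[0,0,1,0],[0,0,0,0]]'
```

```text
time: 57.95
tcp_pos: [0.5167, -0.3305, 0.0473]
ee_rot: [-0.009, 0.728, 0.686, -0.011]
wrist_force: [0.2, 0.7, -1.0]
grip_width: 0.0124
finger_force: 51.4
time: 58.2
tcp_pos: [0.5159, -0.3304, 0.0454]
ee_rot: [-0.01, 0.728, 0.685, -0.011]
wrist_force: [-0.1, -0.1, -1.1]
grip_width: 0.0125
finger_force: 51.4
```

```bash
python3 -m jog '[[0,0,1,0],[0,0,1,0],[0,0,1,0],[0,0,0,0]]'; python3 -m jog '[[0,0,0,0],[0,0,0,0],[0,0,0,0],[0,0,-25,0],[0,0,-40,0],[0,0,-45,0],[0,0,-10,0],[0,0,0,0],[0,0,0,0]]' 40
python3 - <<'E'
from h import *
for n in("top","scene"):
  c=ctrl.read_camera(n)
  for b in boxes(c): print(b)
plan(501.5,263.5,165,121.3)
E
```

```text
time: 58.7
tcp_pos: [0.516, -0.3298, 0.0436]
ee_rot: [-0.01, 0.728, 0.686, -0.011]
wrist_force: [-3.4, 2.2, 7.5]
grip_width: 0.0123
finger_force: 52.5
time: 59.82
tcp_pos: [0.5179, -0.3297, 0.1601]
ee_rot: [-0.012, 0.728, 0.685, -0.011]
wrist_force: [0.2, -0.6, -0.9]
grip_width: 0.04
finger_force: 0.0
(np.int32(211), array([ 7.726e+02,  3.763e+02,  5.500e+01,  4.680e+01, -5.000e-01]), 0.0602, 0.065, None)
(np.int32(302), array([769.3, 357.4,  99.2,  49.6, -74.9]), 0.0479, 0.055, None)
(np.int32(156), array([613.2, 239.2, 238.9,   7.9, -58.5]), 0.0205, 0.027, None)
(np.int32(244), array([ 592.2, -341.6,   66.9,   49.6,   84.8]), 0.0299, 0.059, array([ 592. , -337.3,   40.4,   14. ,   88.6]))
(np.int32(454), array([499.8, 262.3,  88. ,  47.4,  31.5]), 0.0373, 0.066, array([500.9, 262.3,  53.8,  12.6,  31.4]))
(np.int32(260), array([ 515.5, -343.3,   67.1,   48.9,   85.8]), 0.0303, 0.063, array([ 514.7, -339.3,   39.6,   12.4,   88.1]))
(np.int32(308), array([463.4,  -7.5,  59.9,  59. ,  -0.9]), 0.0174, 0.024, None)
(np.int32(411), array([461.6,  -3. ,  59.8,  57.8, -50.8]), 0.0172, 0.022, None)
(np.int32(258), array([484.6, 252.3,  48.9,  44.1, -58.1]), 0.0374, 0.066, array([495.6, 259.2,  36.9,  13.9,  28.1]))
(np.int32(303), array([ 516.2, -343. ,   67.4,   49.2,   85.4]), 0.0305, 0.059, array([ 517.6, -336.7,   45.7,   12.4,   85.3]))
(np.int32(377), array([ 594.3, -341.2,   65.3,   49.3,   86. ]), 0.0303, 0.059, array([ 594.8, -336.1,   43.7,   14.2,   82.6]))
(np.int32(1253), array([772.4, 356.9,  98.5,  52.3, -76.9]), 0.0504, 0.066, None)
t 59.9 from [ 518.  -329.6  160. ] yaw -3.4 turn -55.3 tilt [-0.033  0.002] q7 0.22
[[39,-3,0,0.064],[39,-6,0,0.064],[39,-9,-1,0.064],[38,-11,0,0.064],[37,-13,0,0.064],[37,-16,0,0.064],[35,-18,-1,0.064],[34,-20,0,0.064],[33,-22,0,0.064],[31,-25,0,0.064]]
[[29,-26,0,0.064],[28,-28,-1,0.064],[26,-30,0,0.064],[24,-32,0,0.064],[22,-33,0,0.064]]
```

```bash
python3 -m jog '[[39,-3,0,0.064],[39,-6,0,0.064],[39,-9,-1,0.064],[38,-11,0,0.064],[37,-13,0,0.064],[37,-16,0,0.064],[35,-18,-1,0.064],[34,-20,0,0.064],[33,-22,0,0.064],[31,-25,0,0.064]]'
python3 -m jog '[[29,-26,0,0.064],[28,-28,-1,0.064],[26,-30,0,0.064],[24,-32,0,0.064],[22,-33,0,0.064],[0,0,0,0],[0,0,0,0],[0,0,0,0]]'
python3 -c "
from h import *
plan(501.5,263.5,49,121.3)"
```

```text
time: 61.18
tcp_pos: [0.5076, 0.0667, 0.1634]
ee_rot: [-0.007, 0.907, 0.421, -0.014]
wrist_force: [0.6, 0.1, 0.0]
grip_width: 0.0402
finger_force: 0.0
time: 62.18
tcp_pos: [0.503, 0.2613, 0.1649]
ee_rot: [-0.003, 0.963, 0.271, -0.015]
wrist_force: [-0.2, -0.6, 0.1]
grip_width: 0.0402
finger_force: 0.0
t 62.2 from [503.  261.3 164.9] yaw -58.6 turn -0.1 tilt [-0.031 -0.002] q7 -1.77
[[1,0,39,0.001],[1,-1,38,0.001],[1,0,39,0.001]]
```

```bash
python3 -m jog '[[1,0,39,0],[1,-1,38,0],[1,0,27,0],[0,0,11,0],[0,0,0,0],[0,0,0,0]]' 40
python3 -m jog '[[0,0,0,0],[0,0,0,0],[0,0,0,0],[0,0,0,0],[0,0,0,0]]' 0 50
python3 -m jog '[[0,0,-20,0],[0,0,-40,0],[0,0,-45,0],[0,0,0,0],[0,0,0,0]]'
python3 -c "
from h import *
plan(437.6,-324,140,-3.1)"
```

```text
time: 62.92
tcp_pos: [0.5025, 0.2662, 0.0519]
ee_rot: [-0.004, 0.962, 0.272, -0.013]
wrist_force: [-0.8, 0.4, -0.1]
grip_width: 0.04
finger_force: 0.0
time: 63.55
tcp_pos: [0.5022, 0.2663, 0.0518]
ee_rot: [-0.004, 0.962, 0.272, -0.013]
wrist_force: [-0.7, -0.8, 6.1]
grip_width: 0.0127
finger_force: 50.8
time: 64.18
tcp_pos: [0.5039, 0.2654, 0.1553]
ee_rot: [-0.004, 0.962, 0.272, -0.015]
wrist_force: [-1.2, -0.3, -1.8]
grip_width: 0.0125
finger_force: 49.9
t 64.2 from [503.9 265.4 155.3] yaw -58.4 turn 55.3 tilt [-0.031 -0.001] q7 -1.79
[[-24,31,1,-0.064],[-27,30,1,-0.064],[-28,28,2,-0.064],[-29,26,1,-0.064],[-32,24,1,-0.064],[-33,22,1,-0.064],[-34,19,1,-0.064],[-35,18,2,-0.064],[-37,15,1,-0.064],[-37,13,1,-0.064]]
[[-38,11,1,-0.064],[-39,8,1,-0.064],[-39,5,2,-0.064],[-39,3,1,-0.064],[-40,1,1,-0.064]]
```

```bash
python3 -m jog '[[-24,31,1,-0.064],[-27,30,1,-0.064],[-28,28,2,-0.064],[-29,26,1,-0.064],[-32,24,1,-0.064],[-33,22,1,-0.064],[-34,19,1,-0.064],[-35,18,2,-0.064],[-37,15,1,-0.064],[-37,13,1,-0.064]]'
python3 -m jog '[[-38,11,1,-0.064],[-39,8,1,-0.064],[-39,5,2,-0.064],[-39,3,1,-0.064],[-40,1,1,-0.064],[0,0,0,0],[0,0,0,0],[0,0,0,0]]'
python3 -c "
from h import *
plan(437.6,-327,50,-3.1)"
```

```text
time: 65.42
tcp_pos: [0.4579, -0.1278, 0.143]
ee_rot: [-0.01, 0.827, 0.562, -0.014]
wrist_force: [-0.1, -0.3, -0.6]
grip_width: 0.0125
finger_force: 49.9
time: 66.42
tcp_pos: [0.4385, -0.3214, 0.1388]
ee_rot: [-0.011, 0.727, 0.686, -0.011]
wrist_force: [-0.7, -0.2, -0.7]
grip_width: 0.0125
finger_force: 49.9
t 66.4 from [ 438.5 -321.4  138.8] yaw -3.3 turn 0.2 tilt [-0.031  0.002] q7 0.31
[[-2,1,30,-0.001],[-2,0,29,-0.001],[-2,1,30,-0.001]]
```

```bash
python3 -m jog '[[-2,1,30,0],[-1,0,29,0],[-1,1,23,0],[0,0,7,0],[0,0,2,0],[0,0,1,0],[0,0,0,0]]';  python3 -m jog '[[0,0,1,0],[0,0,1,0],[0,0,0,0]]'
```

```text
time: 67.3
tcp_pos: [0.4382, -0.328, 0.0485]
ee_rot: [-0.009, 0.728, 0.686, -0.011]
wrist_force: [1.5, 0.4, -1.1]
grip_width: 0.0121
finger_force: 49.9
time: 67.68
tcp_pos: [0.4373, -0.3276, 0.0455]
ee_rot: [-0.01, 0.728, 0.685, -0.011]
wrist_force: [-0.4, 1.4, -2.1]
grip_width: 0.0128
finger_force: 49.9
```

```bash
python3 -m jog '[[0,0,1,0],[0,0,1,0],[0,0,0,0]]'; python3 -m jog '[[0,0,0,0],[0,0,0,0],[0,0,0,0],[0,0,-25,0],[0,0,-40,0],[0,0,-45,0],[0,0,-45,0],[0,0,-45,0],[0,0,0,0],[0,0,0,0]]' 40
python3 - <<'E'
from h import *
for n in("top","scene"):
  c=ctrl.read_camera(n); save(c,n+"3.png",None,1.4)
  for b in boxes(c): print(b)
plan(379,304,225,-106)
E
```

```text
time: 68.05
tcp_pos: [0.4375, -0.3273, 0.0444]
ee_rot: [-0.011, 0.728, 0.686, -0.011]
wrist_force: [-2.0, 3.3, 5.5]
grip_width: 0.0125
finger_force: 50.8
time: 69.3
tcp_pos: [0.4428, -0.3275, 0.2428]
ee_rot: [-0.011, 0.728, 0.686, -0.011]
wrist_force: [0.2, -0.3, -1.4]
grip_width: 0.04
finger_force: 0.0
(np.int32(206), array([773.1, 377.5,  53.5,  44.8,  -0. ]), 0.0607, 0.065, None)
(np.int32(299), array([768.9, 357.5,  99.2,  49. , -75.5]), 0.048, 0.055, None)
(np.int32(153), array([613.6, 239.1, 239.3,   7.9, -58.5]), 0.0208, 0.026, None)
(np.int32(417), array([ 592.9, -331.4,   87.7,   49.7,   85.9]), 0.0299, 0.06, array([ 591.8, -331.4,   53.5,   14.1,   89. ]))
(np.int32(356), array([ 515.2, -337.2,   80.8,   50.4,   86.1]), 0.0302, 0.061, array([ 515. , -335.4,   54.1,   13.4,   89.6]))
(np.int32(315), array([461.8,  -6.1,  58.7,  58.7, -47.2]), 0.0173, 0.024, None)
(np.int32(430), array([ 437.3, -331.2,   87.8,   47.5,   88.9]), 0.0303, 0.06, array([ 436.9, -331.5,   54. ,   12.1,   88.4]))
(np.int32(412), array([ 440.4, -329.1,   89.2,   49.2,   87.9]), 0.03, 0.059, array([ 439.9, -329.4,   56.2,   15.9,   87.6]))
(np.int32(416), array([462.1,  -2.3,  59.6,  59.4, -48.4]), 0.0171, 0.021, None)
(np.int32(408), array([ 516.9, -336.4,   79.1,   50.9,   88.6]), 0.0304, 0.059, array([ 517.4, -330.9,   54.5,   14.7,   84.7]))
(np.int32(616), array([ 594.8, -329.7,   90.2,   51.1,   86.8]), 0.0302, 0.059, array([ 594.9, -329.3,   55.4,   14.8,   84. ]))
(np.int32(1248), array([769.2, 353.4,  95. ,  61.3, -87.6]), 0.0507, 0.066, None)
t 69.4 from [ 442.1 -327.1  241.5] yaw -3.4 turn 77.4 tilt [-0.033  0.002] q7 0.37
[[39,-6,1,-0.084],[40,-3,1,-0.084],[39,0,2,-0.084],[40,4,1,-0.084],[39,7,1,-0.084],[38,10,1,-0.084],[37,13,2,-0.084],[36,17,1,-0.084],[35,20,1,-0.084],[33,22,1,-0.084]]
[[31,25,2,-0.084],[28,27,1,-0.084],[26,30,1,-0.084],[24,32,1,-0.084],[21,34,2,-0.084],[18,35,1,-0.084]]
```

View pics/scene3.png

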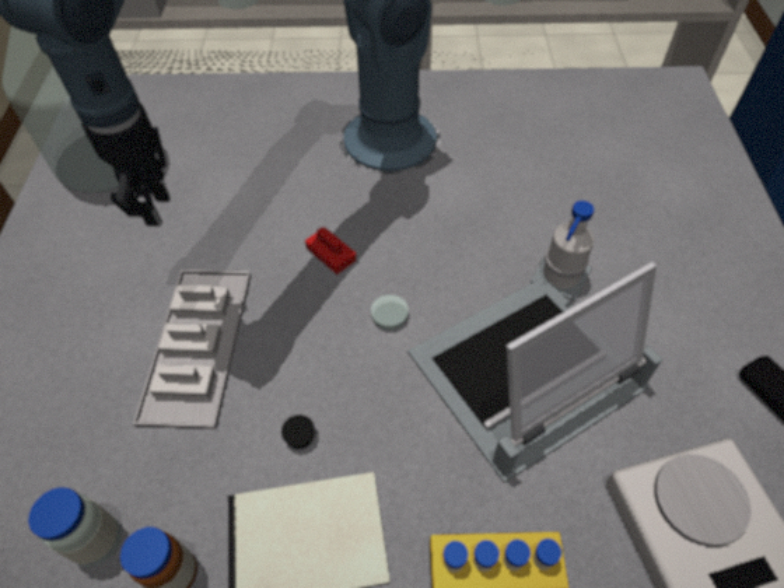

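All three boxes lie flat in the tray at (200,297), (188,335) and (182,378), and the bed is empty. Now the second squirt.

```bash
python3 -m jog '[[39,-6,1,-0.084],[40,-3,1,-0.084],[39,0,2,-0.084],[40,4,1,-0.084],[39,7,1,-0.084],[38,10,1,-0.084],[37,13,2,-0.084],[36,17,1,-0.084],[35,20,0,-0.084],[33,22,0,-0.084]]' 0
python3 -m jog '[[31,25,0,-0.084],[28,27,0,-0.084],[26,30,0,-0.084],[24,32,0,-0.084],[21,34,0,-0.084],[18,35,0,-0.084],[0,0,0,0],[0,0,0,0],[0,0,0,0]]'
python3 -c "
from h import *
plan(378.5,304,187,None)"
```

```text
time: 70.65
tcp_pos: [0.4026, 0.0681, 0.2333]
ee_rot: [-0.015, 0.384, 0.923, -0.006]
wrist_force: [1.0, -0.1, -0.1]
grip_width: -0.0
finger_force: 0.0
time: 71.78
tcp_pos: [0.3807, 0.3018, 0.2345]
ee_rot: [-0.015, 0.144, 0.989, -0.003]
wrist_force: [0.4, -0.2, 0.1]
grip_width: -0.0
finger_force: 0.0
t 71.8 from [380.7 301.8 234.5] yaw 73.4 turn 0.0 tilt [-0.031 -0.002] q7 0.34
[[1,1,24,0.0],[0,1,24,0.0]]
```

```bash
python3 -m jog '[[1,1,24,0],[0,1,24,0],[0,0,0,0],[0,0,0,0]]'; python3 -m jog '[[0,0,7,0],[0,0,5,0],[0,0,4,0],[0,0,4,0],[0,0,0,0]]'
```

```text
time: 72.28
tcp_pos: [0.3792, 0.3055, 0.188]
ee_rot: [-0.014, 0.144, 0.99, -0.002]
wrist_force: [-0.1, -0.2, 0.8]
grip_width: 0.0004
finger_force: 0.0
time: 72.9
tcp_pos: [0.3785, 0.3059, 0.1677]
ee_rot: [-0.014, 0.143, 0.99, -0.002]
wrist_force: [-0.0, -1.9, 5.0]
grip_width: 0.0002
finger_force: 2.6
```

```bash
python3 -m jog '[[0,0,2,0],[0,0,2,0],[0,0,1,0],[0,0,0,0]]'
```

```text
time: 73.4
tcp_pos: [0.3786, 0.306, 0.165]
ee_rot: [-0.014, 0.143, 0.99, -0.003]
wrist_force: [-3.3, -5.5, 19.0]
grip_width: 0.0
finger_force: 9.6
```

Fully down at the hard stop (19 N). I release, retreat and check.

```bash
python3 -m jog '[[0,0,0,0],[0,0,-3,0],[0,0,-5,0],[0,0,-8,0],[0,0,-20,0],[0,0,-30,0],[0,0,-30,0],[0,0,0,0],[0,0,0,0]]'
python3 - <<'E'
from h import *
c=ctrl.read_camera("scene"); save(c,"end.png",None,1.4); o=ctrl.get_obs(); print(o["time"],np.round(o["tcp_pos"],3),np.round(o["wrist_force"],1))
for b in boxes(c): print(b)
E
```

```text
time: 74.53
tcp_pos: [0.3802, 0.3055, 0.258]
ee_rot: [-0.015, 0.143, 0.99, -0.003]
wrist_force: [-1.3, -0.3, -0.8]
grip_width: -0.0
finger_force: 0.0
74.575 [0.38  0.305 0.257] [ 0.4 -0.3 -0.5]
(np.int32(467), array([ 440.6, -329.2,   89.1,   49.3,   88.3]), 0.03, 0.059, array([ 439.9, -328.7,   55. ,   14.8,   87.4]))
(np.int32(416), array([462.1,  -3.3,  60.1,  59.3,  52.1]), 0.0172, 0.022, None)
(np.int32(522), array([ 517.8, -331.8,   89.5,   51.9,   85.4]), 0.0301, 0.059, array([ 517.2, -331. ,   54.4,   15.3,   86.6]))
(np.int32(614), array([ 594.3, -330.1,   90.1,   50.1,   85.9]), 0.0301, 0.059, array([ 594.9, -329.2,   55.5,   14.5,   85.2]))
(np.int32(1256), array([769. , 353.3,  94.8,  60. , -87.1]), 0.0507, 0.065, None)
```

View pics/end.png

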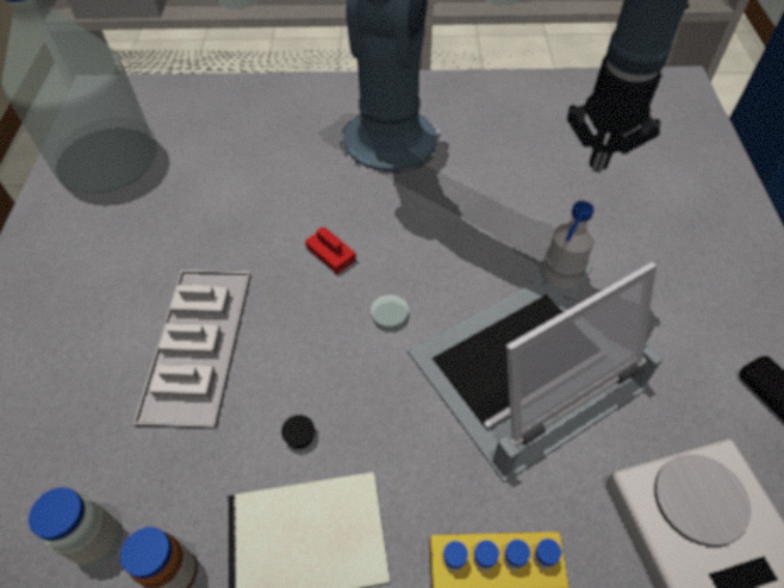

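The boxes lie flat in the tray at (200,297), (190,338) and (183,380). The bed is empty, the plate and pump head (582,210) are up, and the dish and stopper have not moved.

```bash
python3 -c "
from station import ctrl
print(ctrl.close_job())"
```

```text
the job is handed in; nothing more can be done
None
```

The job is done and handed in at about 75 s: the bed was squirted, all three white boxes were pressed level for over 3 s and moved flat into the tray, and the empty bed got its second squirt.

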